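# Load the peg feeder and lock its door with the snap hook

### The arm

A 7-joint arm with a two-finger parallel gripper is mounted at the origin on the work surface. World frame = base frame: x ahead of the robot, y to its left, z up, the work surface at z = 0. Lengths are in m, angles in degrees, forces in N, time in s.
With the tool pointing down it reaches from about 0.425 to 0.825 m from the base axis. Payload 3.6 kg.
Tool frame: the origin (TCP) lies between the finger pads; the fingertips stand 14 mm ahead of it and the grasp point (between the pads) lies 5 mm behind it; z points along the fingers, y is the direction in which the jaws open and shut (so a half turn about z gives the same grasp; the last joint's range is limited). The gripper opens to 85 mm and grips with 20 to 120 N. Pads are 22 mm wide; open, the fingers measure 114 mm over their backs; the gripper's body (76 mm by 85 mm) begins 54 mm behind the grasp point. The pads swing forward as they close: fully open they stand 13 mm farther back than shut.
Start: joints at [-68.383, 35.231, -0.722, 81.555, 0.464, 63.22, -2.315], TCP at [0.255, 0.598, 0.207] pointing down, gripper open.
Joint ranges: [-178.69, 178.69], [-17.37, 117.87], [-77.05, 75.6], [15.02, 138.74], [-78.02, 258.01], [0.78, 113.62], [-162.83, 162.83]. Speed limits (degrees/s): [159.86, 159.86, 180, 180, 180, 180, 180].

### API

Orientations are given as [roll, pitch, yaw] about the fixed x, y, z axes, in that order (R = Rz(yaw) Ry(pitch) Rx(roll)).
In Python, from cell import robot gives the robot as it stands.
- The arm moves only by the tool send_rows, never from a script. Its argument "increments" is a list of rows, each a list of 3 entries, a list of its own where there are three numbers: the shift along the world's x, y, z in m, then the turn, a rotation vector about the world's x, y, z in degrees, then the finger opening in m, from 0 to 0.0854. A call has 1 to 12 rows; each row is the pose to reach, as a shift and turn from the pose commanded when the call began; what a row does not reach only later rows make up. A row lasts 1/12 s, in which the tool goes at most 41.7 mm and 7.16 degrees, less where a joint would pass 70% of its speed; a pose out of reach is approached as far as the arm can. A call with a gripper value outside its range is refused whole. The fingers move at their own pace and stop on an object; "squeeze" is the grip in N (left out, the last holds). Time passes only in rows, so rows that repeat a pose let the fingers close. It gives the time, the measured TCP pose, the force and the opening at its end, in the units of the state.
- robot.get_obs(): the state, without advancing time (a new reading comes with each control period).
- robot.snapshot(name): name is "side" or "top"; returns a dict with "frame" (384x512x3 uint8, blue, green, red), "mtx" (3x3 intrinsics, pixels), "extrinsics" (4x4, takes a point from camera to world coordinates). Camera axes: x right, y up, looking along -z (the intrinsics and any distortion apply to the point x, -y, -z); pixel columns grow to the right and rows downward; lengths in m; the calibration is good to about 2 mm. A picture is of the moment at which its call begins. There is no depth.
- robot.finish_job(): hands the job in, once; it reports no verdict.
Trained networks look in the newest picture that a camera, given by its name, has taken for a name from the list of things; names that differ only in an ending like _2 or _b are one class to them, and where a whole thing is asked for, a point or a joint stands for the part that bears it (a point fixed in the world has none). Each returns a list of dicts, best first, with "conf" (0 to 1); they miss things now and then, are a little off and sometimes report something else, mostly with a low value. They report only what shows in the picture. A call takes as long as a camera call.
- robot.look_for(camera, query): "uv" ([column, row] in pixels, amid what is visible of it).
- robot.masks_of(camera, query): "mask" (384x512 bool, what is visible of it) and "uv" ([column, row] in pixels, amid what is visible of it).
The state is a dict: "t": time; "joint_pos": joint angles; "dq": joint speeds; "joint_efforts": joint torques, N m; "eef_pos": TCP position; "eef_rot": TCP orientation; "force": force on the tool from outside, world axes, zero at the start; "torque": the same for the moment, N m; "opening": finger opening in m.
Only numpy, scipy, OpenCV 4.12 (cv2) and the standard library are available. Lean on these libraries where they do the work, as an engineer would, in place of code of your own. Each camera call takes 0.05 s, during which the arm holds its last target. There are 200 camera calls.

### The job

Load the green peg feeder: pull its front door down by the red handle so that the funnel is uncovered, drop every oak peg that lies on the bench through the funnel so that all of them lie down in the well, and push the door back up until it is fully shut. Then lock the door: push the snap hook sideways over the two eye bars that now stand side by side on top of the feeder, until its gate snaps shut behind both, and let go of it. Leave everything else on the bench where it is.

Things in the scene. Friction and masses are not known exactly. Their poses are not given: they have to be found in the camera images.
- feeder: peg feeder, an olive-green machine fixed to the bench, 250 mm wide (y), 158 mm deep (x), 195 mm high. Origin on the bench under the middle of its front, below the door's hinge line; x points to its back (away from the robot), y to its left as the robot sees it, z up. Behind the funnel stands the solid rear housing: x 92 to 158 mm, y -120 to 120 mm, top at z 194 mm
- funnel (a point): middle of the steel funnel's mouth, 178 mm above the bench (x 45, y 20 mm in the feeder's frame); the mouth is 74 mm (x) by 124 mm (y) and narrows to the well 42 mm lower. Under the door's hood while that is shut. The pegs go in lying along the feeder's y axis
- well (a point): middle of the well's floor, 15 mm above the bench. The well is a slot for lying pegs, 26 mm wide in the feeder's x, 104 mm long in its y, 120 mm deep; six pegs lie one on another in it
- feeder_door (a joint): the bottom-hinged front door, rad: 0 shut (upright), grows as it is pulled down towards the robot, to 1.15. Panel 240 mm wide, 145 mm high, with a 9 mm hood at its top that reaches back 90 mm over the funnel (hood top 195 mm above the bench when shut). Beyond 0.85 it clears the funnel from above. The hinge is stiff (0.6 N m) and stays where it is left; up to 7 N at the handle
- door_hinge (a point): middle of the door's hinge line (along the feeder's y), 50 mm above the bench
- door_handle (a point): middle of the door's dark red handle: a round bar 14 mm thick along the feeder's y, 110 mm clear between its posts, 185 mm from the hinge line (when shut 4 mm behind the hinge's vertical). Its axis is 40 mm above the hood, so it can be pinched from above; it turns between the fingers as the door swings
- bar_door (a point): door's eye bar: upright leg, 8 mm thick, of the brass U-shaped eye on the hood (x 85, y -75 mm in the feeder's frame when shut; the eye's other leg is 44 mm in front of it). The point is 8 mm above the hood. The eye is closed at its top, 49 mm above the hood: the hook can only be pushed on along the feeder's y, lying flat just above the hood
- bar_frame (a point): frame's eye bar: upright leg, 8 mm thick, of the steel U-shaped eye on the rear housing (x 99, y -75 mm in the feeder's frame: 14 mm behind the door's bar when the door is shut; the eye's other leg is 44 mm farther back), as high as the other eye. The point is 9 mm above the housing. The hook must close round this bar and the door's bar together
- hook: aluminium snap hook, a flat fork 14 mm thick, 148 mm long, 64 mm wide, 0.17 kg, lying flat (either face may be up). Origin in the middle of its throat at half thickness; x points out of its mouth. Two arms 12 mm wide, inner faces at y +/-20 mm, ends at x +36 mm; throat bottom at x -30 mm; a sprung gate across the throat at x +30 mm
- hook_grip (a point): middle of the hook's shank (dark red sleeve), 75 mm behind the hook's origin: shank 16 mm wide, 14 mm thick, from x -42 to -112 mm: grip across it from above
- gate (a joint): the hook's brass gate, rad: 0 shut, grows as it is pushed inwards (the only way it gives), to 1.6. Pivot in the +y arm, 42 mm long. Spring 0.03 N m at 0 and 0.06 N m per rad more: 2 to 6 N push it open. Bars that enter must reach about x -16 mm of the hook before it flicks shut behind them
- peg1: oak draw peg, octagonal, 20 mm across the flats, 90 mm long, 30 g, lying on the bench; origin at its middle (10 mm above the bench), x along it. Four to six of these pegs are there, the others absent
- peg2: oak draw peg, octagonal, 20 mm across the flats, 90 mm long, 30 g, lying on the bench; origin at its middle (10 mm above the bench), x along it. Four to six of these pegs are there, the others absent
- peg3: oak draw peg, octagonal, 20 mm across the flats, 90 mm long, 30 g, lying on the bench; origin at its middle (10 mm above the bench), x along it. Four to six of these pegs are there, the others absent
- peg4: oak draw peg, octagonal, 20 mm across the flats, 90 mm long, 30 g, lying on the bench; origin at its middle (10 mm above the bench), x along it. Four to six of these pegs are there, the others absent
- peg5: oak draw peg, octagonal, 20 mm across the flats, 90 mm long, 30 g, lying on the bench; origin at its middle (10 mm above the bench), x along it. Four to six of these pegs are there, the others absent
- peg6: oak draw peg, octagonal, 20 mm across the flats, 90 mm long, 30 g, lying on the bench; origin at its middle (10 mm above the bench), x along it. Four to six of these pegs are there, the others absent
- glue: bystander: yellow glue bottle, 170 mm high, 60 mm wide; origin under its middle
- jar: bystander: glass jar, 65 mm high, 80 mm wide; origin under its middle
- sander: bystander: cork sanding block 110 x 65 x 30 mm; origin under its middle
- offcut: bystander: brown wood offcut 120 x 75 x 42 mm; origin under its middle
- tape: bystander: yellow tape measure 70 x 40 x 65 mm; origin under its middle
- mug: bystander: blue mug, 90 mm high, 80 mm wide; origin under its middle

How it is judged (in metres and radians):
On the way, in this order (a step that is already met when the one before it is completed fails the run):
1. the feeder's door is pulled down, clear of the funnel (value of joint feeder_door above 0.75 rad), for 0.2 s.
2. every peg lies in the well (x of peg1 in the frame of feeder between 0.02 and 0.07 m and y of peg1 in the frame of feeder between -0.02 and 0.06 m and z of peg1 in the frame of feeder between 0.015 and 0.145 m and x of peg2 in the frame of feeder between 0.02 and 0.07 m and y of peg2 in the frame of feeder between -0.02 and 0.06 m and z of peg2 in the frame of feeder between 0.015 and 0.145 m and x of peg3 in the frame of feeder between 0.02 and 0.07 m and y of peg3 in the frame of feeder between -0.02 and 0.06 m and z of peg3 in the frame of feeder between 0.015 and 0.145 m and x of peg4 in the frame of feeder between 0.02 and 0.07 m and y of peg4 in the frame of feeder between -0.02 and 0.06 m and z of peg4 in the frame of feeder between 0.015 and 0.145 m and x of peg5 in the frame of feeder between 0.02 and 0.07 m and y of peg5 in the frame of feeder between -0.02 and 0.06 m and z of peg5 in the frame of feeder between 0.015 and 0.145 m and x of peg6 in the frame of feeder between 0.02 and 0.07 m and y of peg6 in the frame of feeder between -0.02 and 0.06 m and z of peg6 in the frame of feeder between 0.015 and 0.145 m), for 0.2 s.
3. the door is shut again (value of joint feeder_door below 0.05 rad), for 0.2 s.
At the end, for the whole second after the job is handed in: all pegs lie in the well (centre below 145 mm above the bench), the door is shut within 0.05 rad, both eye bars stand inside the hook's throat with the gate shut behind them (within 0.12 rad), the hook released and at rest (all of step 2 and value of joint feeder_door below 0.05 rad and x of bar_door in the frame of hook between -0.034 and 0.031 m and y of bar_door in the frame of hook between -0.022 and 0.022 m and z of bar_door in the frame of hook between -0.03 and 0.03 m and x of bar_frame in the frame of hook between -0.034 and 0.031 m and y of bar_frame in the frame of hook between -0.022 and 0.022 m and z of bar_frame in the frame of hook between -0.03 and 0.03 m and value of joint gate below 0.12 rad and linear speed of hook below 0.03 m/s); the robot touches nothing.
It fails at once if one of the bystanders is moved more than 60 mm (distance of any of glue, jar, sander, offcut, tape, mug from where it was at the start of the episode above 0.06 m).
Of peg1, peg2, peg3, peg4, peg5, peg6 only 4 to 6 are there at a start; the rules pass over those that are not, and their reading is None.
At some moment in a run one of peg1, peg2, peg3, peg4, peg5, peg6, hook may be knocked a few centimetres aside while the robot is not near it.
Once in a run the grip may slacken for a moment while it holds something.
It also fails if it takes over 210 s, if anything falls off the work surface, if the arm or the gripper's body presses on something with over 40 N, if the wrist force passes 120 N, or if a joint passes its speed limit or range.

## Working session

There is one attempt and no reset: what is moved stays moved. The work goes in short steps, Python scripts to look and compute and a tool call to move; the robot and the scene stay as the last step left them, time stands still between calls to the robot, and variables do not carry over. Pictures are saved under pics/ and viewed, about 12 in all and at most 16, crops included, and the job is handed in when it is done.

Besides the shell and the picture viewer there is one more tool, called after "Call:" as name(argument=value, ...), one argument or row to a line, values as JSON. send_rows: Moves the arm, as the interface text tells. Its arguments: {"type":"object","properties":{"increments":{"type":"array"},"squeeze":{"type":"number"}},"required":["increments"]}

```bash
mkdir -p pics; ls; cat > h.py <<'E'
import sys,os
import numpy as np, cv2
from cell import robot
def snap(c,name=None):
    s=robot.snapshot(c)
    if name: cv2.imwrite('pics/'+name+'.png',s['frame'])
    return s
def ray(s,uv):
    K=np.array(s['mtx']);T=np.array(s['extrinsics'])
    d=np.linalg.inv(K)@np.array([uv[0],uv[1],1.]); d=np.array([d[0],-d[1],-d[2]])
    return T[:3,3],T[:3,:3]@d
def at_z(s,uv,z):
    o,d=ray(s,uv); return o+d*(z-o[2])/d[2]
def proj(s,p):
    K=np.array(s['mtx']);T=np.array(s['extrinsics'])
    c=np.linalg.inv(T)@np.append(p,1.); q=K@np.array([c[0],-c[1],-c[2]]); return q[:2]/q[2]
def tri(s1,u1,s2,u2):
    A=[];b=[]
    for s,u in((s1,u1),(s2,u2)):
        o,d=ray(s,u); d=d/np.linalg.norm(d); P=np.eye(3)-np.outer(d,d); A.append(P); b.append(P@o)
    return np.linalg.lstsq(np.vstack(A),np.hstack(b),rcond=None)[0]
def axis_mask(s,m,z):
    v,u=np.nonzero(m); pts=np.array([at_z(s,(a,b),z)[:2] for a,b in zip(u[::2],v[::2])],np.float32)
    (c,wh,a)=cv2.minAreaRect(pts)
    if wh[0]<wh[1]: a+=90; wh=wh[::-1]
    return np.array(c),wh,((a+90)%180)-90
E
cat > a.py <<'E'
from h import *
np.set_printoptions(precision=4,suppress=True)
S={c:snap(c,c+'0') for c in('top','side')}
for c in S:
    print(c,np.array(S[c]['mtx']).tolist(),np.array(S[c]['extrinsics']).round(4).tolist(),[k for k in S[c]])
    for q in('peg1','hook','feeder','door_handle','door_hinge','bar_door','bar_frame','funnel','hook_grip','glue','jar','sander','offcut','tape','mug'):
        for r in robot.look_for(c,q)[:7]:
            if r['conf']>.3: print(c,q,round(r['conf'],2),np.array(r['uv']).round(1),at_z(S[c],r['uv'],.01)[:2])
print(robot.get_obs())
im=np.hstack([S['top']['frame'],S['side']['frame']]); 
E
python3 a.py
```

```text
pics
top [[395.81848984503154, 0.0, 258.58693050928053], [0.0, 395.81848984503154, 185.2321674788822], [0.0, 0.0, 1.0]] [[-0.0054, 0.9802, -0.1982, 0.2961], [-0.9999, -0.0081, -0.0125, -0.0007], [-0.0139, 0.1981, 0.9801, 1.3969], [0.0, 0.0, 0.0, 1.0]] ['frame', 'mtx', 'extrinsics']
top peg1 0.69 [186.7 242.6] [0.3748 0.2684]
top peg1 0.62 [191.3 143. ] [0.7364 0.2626]
top peg1 0.58 [361.4 253.4] [ 0.3342 -0.3357]
top hook 0.73 [378.4 199.3] [ 0.5223 -0.4063]
top feeder 0.74 [257.9 158.9] [0.6739 0.0189]
top door_handle 0.63 [262.6 158.7] [0.6745 0.0019]
top door_handle 0.62 [262.7 170.4] [0.6309 0.0019]
top door_hinge 0.67 [260.  158.8] [0.6742 0.0113]
top door_hinge 0.66 [187.9 200.1] [0.5247 0.2687]
top bar_door 0.89 [260.  167.4] [0.6421 0.0115]
top bar_door 0.49 [262.7 160.9] [0.6663 0.0016]
top bar_frame 0.93 [261.8 159.9] [0.6701 0.0048]
top funnel 0.85 [261.3 161.5] [0.6641 0.0067]
top hook_grip 0.87 [380.9 199.8] [ 0.5205 -0.415 ]
top hook_grip 0.63 [185.2 246.7] [0.3607 0.2732]
top glue 0.84 [132.5 156. ] [0.6891 0.4761]
top jar 0.65 [353. 135.] [ 0.7611 -0.3293]
top jar 0.6
[... 1605 characters left out ...]
4707]
side sander 0.65 [265.3 345.2] [0.449  0.5005]
side offcut 0.87 [274.6 143.1] [ 0.5142 -0.5348]
side tape 0.76 [262.6 345.5] [0.4569 0.5025]
side mug 0.88 [193.7 261.2] [0.7355 0.228 ]
{'t': 1.6, 'joint_pos': array([-68.3827,  35.2303,  -0.7221,  81.5561,   0.4656,  63.2211,
        -2.3127]), 'dq': array([ 0.0861,  0.0334,  0.0274, -0.0299,  0.1173,  0.0947, -0.0011]), 'joint_efforts': array([  0.0003, -46.9105,   0.2589, -17.1343,   0.01  ,   0.0017,
         0.    ]), 'eef_pos': array([0.2554, 0.5977, 0.2069]), 'eef_rot': array([-179.9953,   -0.0008,  156.8696]), 'force': array([-0.3899, -0.7917,  0.6944]), 'torque': array([-0.0269,  0.0111,  0.0087]), 'opening': 0.0859417818405037}
```

```bash
python3 - <<'E'
import cv2
for c,r in(('top',(90,100,350,200)),('side',(160,120,180,240))):
    im=cv2.imread(f'pics/{c}0.png'); x,y,w,h=r
    cv2.imwrite(f'pics/{c}0c.png',cv2.resize(im[y:y+h,x:x+w],None,fx=2.28 if c=='top' else 2.5,fy=2.28 if c=='top' else 2.5,interpolation=cv2.INTER_CUBIC))
cv2.imwrite('pics/side0b.png',cv2.resize(cv2.imread('pics/side0.png'),(780,585),interpolation=cv2.INTER_CUBIC))
E
```

```text
(no output)
```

View pics/top0c.png

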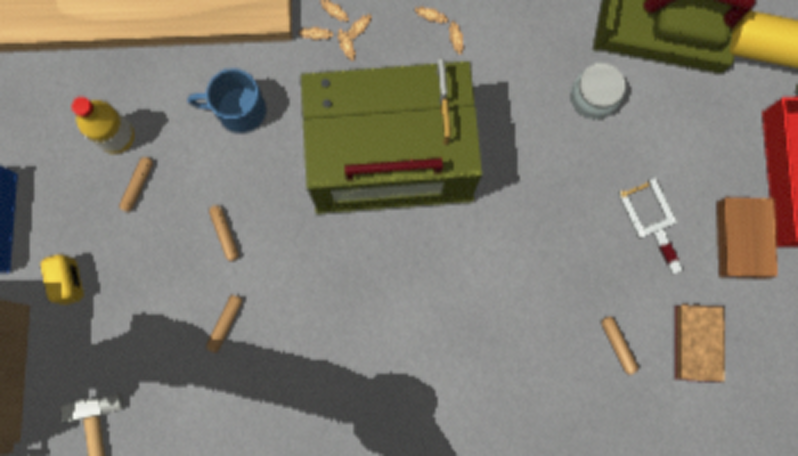

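View pics/side0b.png

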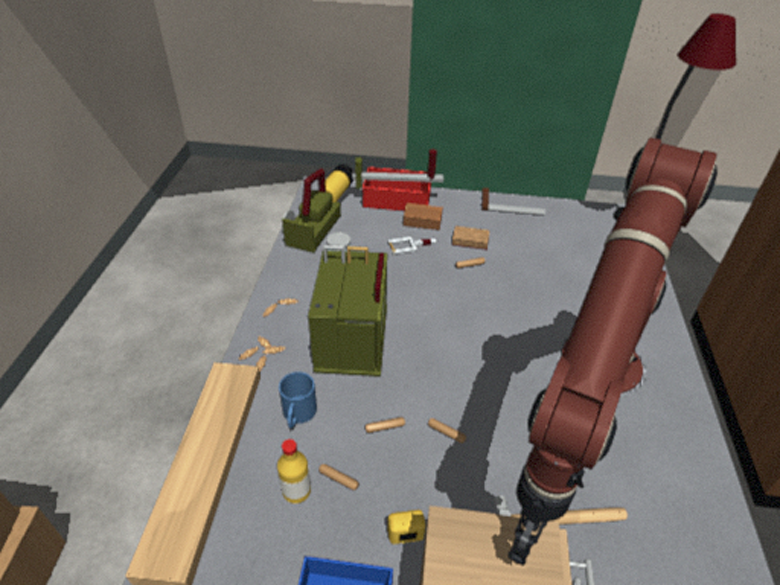

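```bash
cat > b.py <<'E'
from h import *
from scipy.optimize import minimize
np.set_printoptions(precision=4,suppress=True)
S={c:snap(c,c+'1') for c in('top','side')}
hand={}
for c,box in(('top',(235,155,300,185)),('side',(238,160,262,205))):
    f=S[c]['frame'].astype(int); b,g,r=f[...,0],f[...,1],f[...,2]
    m=(r>1.8*g)&(r>50); k=np.zeros_like(m); x0,y0,x1,y1=box; k[y0:y1,x0:x1]=1; m&=k
    v,u=np.nonzero(m); p=np.c_[u,v].astype(np.float32)
    mu=p.mean(0); d=np.linalg.svd(p-mu,full_matrices=False)[2][0]; t=(p-mu)@d
    hand[c]=(mu,mu+d*t.min(),mu+d*t.max()); print(c,len(u),hand[c])
    print([at_z(S[c],q,.235) for q in hand[c]])
print('tri',tri(S['top'],hand['top'][0],S['side'],hand['side'][0]))
# green masks
G={}
for c,box in(('top',(200,110,310,200)),('side',(190,140,270,255))):
    f=S[c]['frame'].astype(int); b,g,r=f[...,0],f[...,1],f[...,2]
    m=(g>b*1.5)&(g>=r*.9); k=np.zeros_like(m); x0,y0,x1,y1=box; k[y0:y1,x0:x1]=1; G[c]=m&k
    rs=robot.masks_of(c,'feeder'); print(c,G[c].sum(),[(round(q['conf'],2),q['mask'].sum(),(q['mask']&G[c]).sum()) for q in rs])
def mod(x,y,a,c,sz=(0,.158,.122,.195)):
    R=np.array([[np.cos(a),-np.sin(a)],[np.sin(a),np.cos(a)]])
    P=[proj(S[c],np.append(R@[px,py]+[x,y],pz)) for px in sz[:2] for py in(-sz[2],sz[2]) for pz in(0,sz[3])]
    h=cv2.convexHull(np.array(P,np.float32)); m=np.zeros((384*4,512*4),np.uint8)
    cv2.fillConvexPoly(m,(h*4+1.5).astype(np.int32),1); return cv2.resize(m.astype(np.float32),(512,384),interpolation=cv2.INTER_AREA)
def cost(p):
    return sum(np.abs(mod(p[0]*.1,p[1]*.1,p[2],c)-cv2.morphologyEx((G[c]).astype(np.uint8),cv2.MORPH_CLOSE,np.ones((7,7)))).sum() for c in S)
p=min((minimize(cost,[x0,.1,a0],method='Nelder-Mead',options=dict(initial_simplex=[[x0,.1,a0],[x0+.1,.1,a0],[x0,.2,a0],[x0,.1,a0+.05]])) for x0,a0 in((5.6,0.),(5.8,.05),(5.4,.05))),key=lambda r:r.fun); print('feeder',p.x*[.1,.1,57.3],p.fun)
for c in('top','side'):
    for q in('peg1','hook','hook_grip'):
        for r in robot.masks_of(c,q)[:6]:
            if r['conf']>.3 and r['mask'].sum()>8: print(c,q,round(r['conf'],2),np.array(r['uv']).round(1),r['mask'].sum(),*axis_mask(S[c],r['mask'],.012 if q=='peg1' else .01))
E
python3 b.py
```

```text
top 169 (array([262.2781, 172.5917], dtype=float32), array([283.0784, 171.0743], dtype=float32), array([241.0105, 174.1432], dtype=float32))
[array([0.5698, 0.0028, 0.235 ]), array([ 0.574, -0.06 ,  0.235]), array([0.5656, 0.0669, 0.235 ])]
side 96 (array([248.2708, 181.4479], dtype=float32), array([249.9743, 165.9972], dtype=float32), array([246.5615, 196.9517], dtype=float32))
[array([0.569, 0.026, 0.235]), array([ 0.5748, -0.0606,  0.235 ]), array([0.5636, 0.1054, 0.235 ])]
tri [0.5733 0.0029 0.2149]
top 3957 [(0.58, np.int64(4660), np.int64(3938)), (0.31, np.int64(646), np.int64(0))]
side 4004 []
feeder [0.561  0.0035 4.1043] 904.5
top peg1 0.7 [189.9 200.6] 164 [0.5173 0.2691] (0.09165812283754349, 0.02224017307162285) 22.9521484375
top peg1 0.58 [186. 244.] 149 [0.3776 0.2649] (0.08231984078884125, 0.022061850875616074) -25.56952667236328
top peg1 0.58 [362.1 253.3] 192 [ 0.3405 -0.3351] (0.088288314640522, 0.02505364641547203) 23.99090576171875
top peg1 0.45 [148.8 179.6] 174 [0.5978 0.409 ] (0.09004749357700348, 0.024908503517508507) -22.3970947265625
top hook 0.89 [376.9 200
[... 294 characters left out ...]
7316933) 22.73431968688965
side peg1 0.71 [296.2 286.1] 145 [0.3795 0.2693] (0.08726608008146286, 0.024969594553112984) -23.46270751953125
side peg1 0.7 [252.3 278. ] 167 [0.5202 0.2737] (0.08943216502666473, 0.026520676910877228) 22.56202507019043
side peg1 0.65 [218.2 314.4] 163 [0.5974 0.4148] (0.08728263527154922, 0.020285336300730705) -22.189743041992188
side hook 0.45 [267.3 160.3] 192 [ 0.5206 -0.3948] (0.1477929651737213, 0.07624661922454834) 21.777902603149414
side hook 0.39 [227.7 203.7] 3939 [ 0.6713 -0.1028] (0.4992925226688385, 0.2104221135377884) -84.9866771697998
side hook_grip 0.63 [267.9 160.6] 121 [ 0.5326 -0.3953] (0.1258399933576584, 0.0631597489118576) 31.718063354492188
```

Call:
send_rows(
  increments=[
    [[0, 0, 0.04], [0, 0, 0], 0.085],
    [[0, 0, 0.08], [0, 0, 0], 0.085],
    [[0.02, -0.035, 0.11], [0, 0, -7], 0.085],
    [[0.04, -0.07, 0.12], [0, 0, -14], 0.085],
    [[0.06, -0.105, 0.12], [0, 0, -20], 0.085],
    [[0.08, -0.14, 0.12], [0, 0, -26], 0.085],
    [[0.1, -0.175, 0.12], [0, 0, -32], 0.085],
    [[0.12, -0.21, 0.12], [0, 0, -38], 0.085],
    [[0.14, -0.245, 0.12], [0, 0, -44], 0.085],
    [[0.16, -0.28, 0.12], [0, 0, -50], 0.085],
    [[0.18, -0.315, 0.12], [0, 0, -56], 0.085],
    [[0.2, -0.35, 0.12], [0, 0, -63], 0.085],
  ],
)

```text
t: 3.1
eef_pos: [0.456, 0.2458, 0.3274]
eef_rot: [180.0, -0.0, 93.6]
force: [1.4, -0.7, -0.3]
opening: 0.0851
```

Call:
send_rows(
  increments=[
    [[0.02, -0.035, 0], [0, 0, 0], 0.085],
    [[0.04, -0.07, 0], [0, 0, 0], 0.085],
    [[0.06, -0.105, 0], [0, 0, 0], 0.085],
    [[0.08, -0.14, 0], [0, 0, 0], 0.085],
    [[0.095, -0.175, 0], [0, 0, 0], 0.085],
    [[0.11, -0.21, 0], [0, 0, 0], 0.085],
    [[0.115, -0.245, 0], [0, 0, 0], 0.085],
    [[0.115, -0.245, 0], [0, 0, 0], 0.085],
    [[0.115, -0.245, 0], [0, 0, 0], 0.085],
  ],
)

```text
t: 3.85
eef_pos: [0.5704, -0.0007, 0.327]
eef_rot: [180.0, 0.1, 93.5]
force: [-0.4, 0.4, -0.2]
opening: 0.085
```

Call:
send_rows(
  increments=[
    [[0, 0.003, -0.035], [0, 0, 0.4], 0.085],
    [[0, 0.003, -0.06], [0, 0, 0.4], 0.085],
    [[0, 0.003, -0.08], [0, 0, 0.4], 0.085],
    [[0, 0.003, -0.09], [0, 0, 0.4], 0.085],
    [[0, 0.003, -0.096], [0, 0, 0.4], 0.085],
    [[0, 0.003, -0.096], [0, 0, 0.4], 0.085],
    [[0, 0.003, -0.096], [0, 0, 0.4], 0.085],
  ],
  squeeze=40,
)

```text
t: 4.43
eef_pos: [0.5711, 0.0063, 0.2318]
eef_rot: [179.9, -0.0, 94.3]
force: [0.2, -0.7, 0.7]
opening: 0.0852
```

```bash
python3 - <<'E'
from h import *
s=snap('top');t=snap('side')
a=cv2.resize(s['frame'][110:210,200:320],None,fx=3.3,fy=3.3,interpolation=2);b=cv2.resize(t['frame'][120:240,170:290],None,fx=3.3,fy=3.3,interpolation=2)
cv2.imwrite('pics/grip.png',np.hstack([a,b[:330]]))
E
```

```text
(no output)
```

View pics/grip.png

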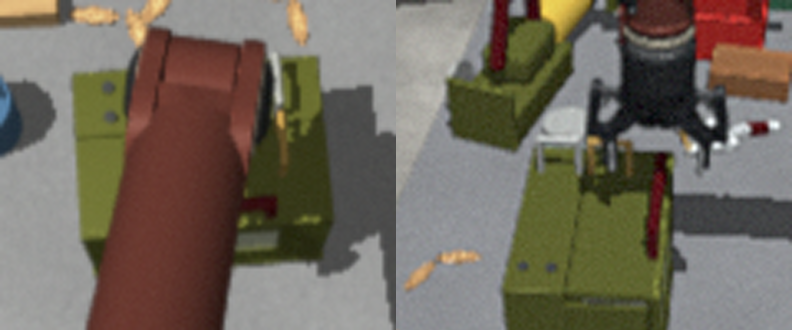

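```bash
python3 - <<'E'
from h import *
t=snap('side');s=snap('top');p=robot.get_obs()['eef_pos']
def f(q): u=proj(t,q); return ((u[0]-170)*3.3+396,(u[1]-120)*3.3)
print(f(p),f(p+[0,0,.05]),'handle', f([.5698,.0028,.235]),f([.5656,.067,.235]),f([.574,-.06,.235]),'low', f([.5656,.067,.195]),f([.574,-.06,.195]))
print('hood front corners',f([.565+.008,.12,.195]),'top handle',proj(s,[.5698,.0028,.235]))
E
```

```text
(np.float64(654.9346434433787), np.float64(192.31477492629193)) (np.float64(655.2875362096969), np.float64(156.38000236323003)) handle (np.float64(656.5391459013672), np.float64(188.71283666931595)) (np.float64(652.0142164282568), np.float64(228.6733921381888)) (np.float64(660.5923750836904), np.float64(152.19336464128125)) low (np.float64(651.7932163617126), np.float64(256.4027335785696)) (np.float64(660.2250731254605), np.float64(179.56028645180672))
hood front corners (np.float64(637.4921890700624), np.float64(290.6217848302217)) top handle [262.26442043 172.60422272]
```

Call:
send_rows(
  increments=[
    [[0, 0, -0.002], [0, 0, 0], 0.04],
    [[0, 0, -0.002], [0, 0, 0], 0.03],
    [[0, 0, -0.002], [0, 0, 0], 0.015],
    [[0, 0, -0.002], [0, 0, 0], 0.005],
    [[0, 0, -0.002], [0, 0, 0], 0.005],
    [[0, 0, -0.002], [0, 0, 0], 0.005],
    [[0, 0, -0.002], [0, 0, 0], 0.005],
    [[0, 0, -0.002], [0, 0, 0], 0.005],
  ],
  squeeze=30,
)

```text
t: 5.3
eef_pos: [0.5704, 0.0057, 0.2289]
eef_rot: [-180.0, -0.0, 94.3]
force: [-0.5, 0.1, -1.1]
opening: 0.0052
```

```bash
python3 - <<'E'
from h import *
t=snap('side');print(robot.get_obs()['opening'])
b=cv2.resize(t['frame'][125:225,190:290],None,fx=6,fy=6,interpolation=2)
p=robot.get_obs()['eef_pos']
for q,c in((p+[0,0,-.014],(255,255,0)),(p,(0,0,255)),(np.array([.5698,.0028,.235]),(255,0,255))):
    u=(proj(t,q)-[190,125])*6; cv2.circle(b,(int(u[0]),int(u[1])),4,c,1)
cv2.imwrite('pics/grip2.png',b)
E
```

```text
0.004684122175004507
```

View pics/grip2.png

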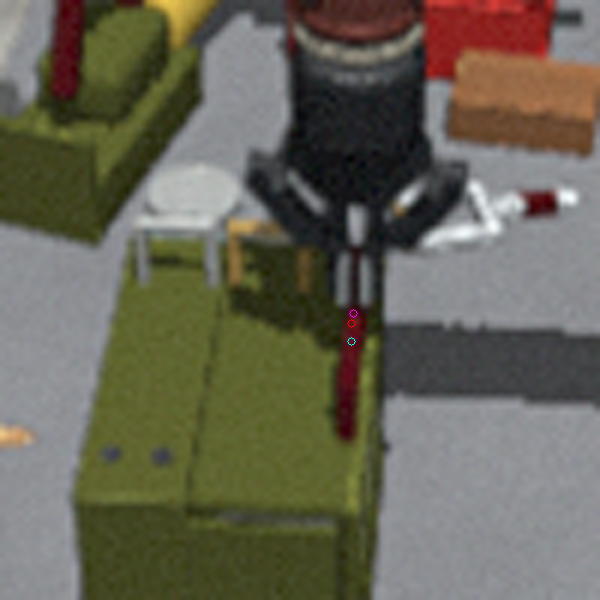

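Call:
send_rows(
  increments=[
    [[0, 0, 0], [0, 0, 0], 0.05],
    [[0, 0, 0], [0, 0, 0], 0.05],
    [[0, 0, 0], [0, 0, 0], 0.05],
    [[0, 0, 0], [0, 0, 0], 0.05],
    [[0, 0, -0.005], [0, 0, 0], 0.05],
    [[0, 0, -0.01], [0, 0, 0], 0.05],
    [[0, 0, -0.013], [0, 0, 0], 0.05],
    [[0, 0, -0.013], [0, 0, 0], 0.05],
    [[0, 0, -0.013], [0, 0, 0], 0.05],
  ],
)

```text
t: 6.1
eef_pos: [0.5701, 0.0057, 0.2154]
eef_rot: [-179.9, -0.0, 94.3]
force: [-0.1, -0.6, 1.0]
opening: 0.0502
```

```bash
python3 - <<'E'
from h import *
t=snap('side')
o=robot.get_obs();p=o['eef_pos'];print(p,o['force'],o['opening'])
b=cv2.resize(t['frame'][140:210,210:290],None,fx=9,fy=8,interpolation=2)
for q,c in((p+[-.025,0.011,-.014],(255,255,0)),(p+[.025,.011,-.014],(255,255,0)),(p,(0,0,255)),(np.array([.5698,.0028,.242]),(255,0,255)),(np.array([.5656,.067,.242]),(255,0,255)),(np.array([.574,-.06,.242]),(255,0,255))):
    u=(proj(t,q)-[210,140])*[9,8]; cv2.circle(b,(int(u[0]),int(u[1])),4,c,1)
cv2.imwrite('pics/grip3.png',b)
E
```

```text
[0.57036201 0.00567269 0.21577169] [0.2822868  0.14255902 1.4228022 ] 0.05039089845951478
```

View pics/grip3.png

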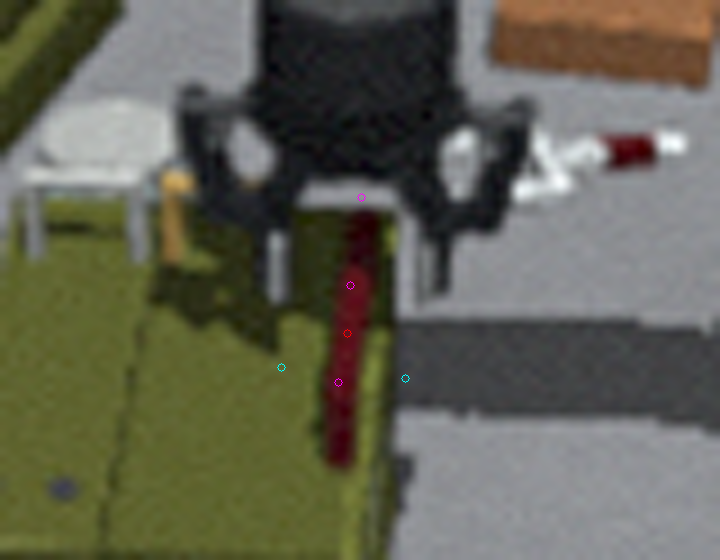

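Call:
send_rows(
  increments=[
    [[0, 0, -0.002], [0, 0, 0], 0.05],
    [[0, 0, -0.004], [0, 0, 0], 0.05],
    [[0, 0, -0.006], [0, 0, 0], 0.05],
    [[0, 0, -0.008], [0, 0, 0], 0.05],
    [[0, 0, -0.008], [0, 0, 0], 0.05],
  ],
)

```text
t: 6.57
eef_pos: [0.57, 0.0058, 0.2073]
eef_rot: [-179.9, -0.0, 94.3]
force: [-0.7, -0.3, -0.8]
opening: 0.0503
```

```bash
python3 - <<'E'
from h import *
s=snap('top');o=robot.get_obs();print(o['force'],o['eef_pos'],o['joint_pos'])
print([proj(s,[.57,.0057,z]).round(1) for z in(.2,.3,.4,.5)])
t=snap('side')
# test: feeder bench corner lines: project nominal feeder corners in side
a=np.radians(3.9)
for n,(x,y,z) in dict(rearTopL=(.158,.12,.194),rearTopR=(.158,-.12,.194),frontTopL=(0,.12,.195),frontbotL=(0,.125,0),seamL=(.092,.12,.195),bardoor=(.085,-.075,.244),frame=(.099,-.075,.243)).items():
    p=[.565+x*np.cos(a)-y*np.sin(a),.0035+x*np.sin(a)+y*np.cos(a),z]; print(n,proj(t,p).round(1),proj(s,p).round(1))
E
```

```text
[ 0.11729226 -0.21087495  0.07314355] [0.57015636 0.00575678 0.20758807] [-16.74727702  29.22001064  21.8199513   95.59500732 -12.40584986
  57.62007404  13.50927009]
[array([261.4, 175.1]), array([261.1, 167.3]), array([260.8, 158. ]), array([260.5, 146.8])]
rearTopL [201.6 206.9] [220.9 131.8]
rearTopR [211.6 163.2] [295.9 126.2]
frontTopL [247.7 209.2] [223.6 179.9]
frontbotL [247.3 246.8] [227.7 191.5]
seamL [220.8 207.7] [222.  151.5]
bardoor [228.7 161.2] [284.6 144.4]
frame [225.  161.2] [284.2 140.1]
```

Call:
send_rows(
  increments=[
    [[0, 0, 0], [0, 0, 0], 0.005],
    [[0, 0, 0], [0, 0, 0], 0.005],
    [[0, 0, 0], [0, 0, 0], 0.005],
    [[0, 0, 0], [0, 0, 0], 0.005],
    [[0, 0, 0], [0, 0, 0], 0.005],
    [[0, 0, 0], [0, 0, 0], 0.005],
    [[0, 0, 0], [0, 0, 0], 0.005],
  ],
  squeeze=30,
)

```text
t: 7.25
eef_pos: [0.5704, 0.0057, 0.2081]
eef_rot: [180.0, -0.0, 94.3]
force: [-0.7, 0.3, 1.9]
opening: 0.0128
```

Call:
send_rows(
  increments=[
    [[0, 0, 0], [0, 0, 0], 0.03],
    [[0, 0, 0], [0, 0, 0], 0.03],
    [[0, 0, 0], [0, 0, 0], 0.03],
    [[0, 0, -0.004], [0, 0, 0], 0.03],
    [[0, 0, -0.008], [0, 0, 0], 0.03],
    [[0, 0, -0.01], [0, 0, 0], 0.03],
    [[0, 0, -0.01], [0, 0, 0], 0.005],
    [[0, 0, -0.01], [0, 0, 0], 0.005],
    [[0, 0, -0.01], [0, 0, 0], 0.005],
    [[0, 0, -0.01], [0, 0, 0], 0.005],
    [[0, 0, -0.01], [0, 0, 0], 0.005],
  ],
  squeeze=35,
)

```text
t: 8.17
eef_pos: [0.5701, 0.0058, 0.1974]
eef_rot: [-180.0, -0.0, 94.3]
force: [1.3, -0.3, -4.5]
opening: 0.0128
```

```bash
python3 - <<'E'
from h import *
t=snap('side');o=robot.get_obs();p=o['eef_pos'];print(p,o['force'],o['opening'])
b=cv2.resize(t['frame'][130:210,200:300],None,fx=7,fy=7,interpolation=2)
for q,c in((p+[0,0.011,-.014],(255,255,0)),(p,(0,0,255)),(np.array([.5698,.0028,.242]),(255,0,255))):
    u=(proj(t,q)-[200,130])*7; cv2.circle(b,(int(u[0]),int(u[1])),4,c,1)
cv2.imwrite('pics/grip4.png',b)
E
```

```text
[0.5701421  0.00578239 0.19739939] [ 1.00525893 -0.30603679 -4.620032  ] 0.012517443032082173
```

View pics/grip4.png

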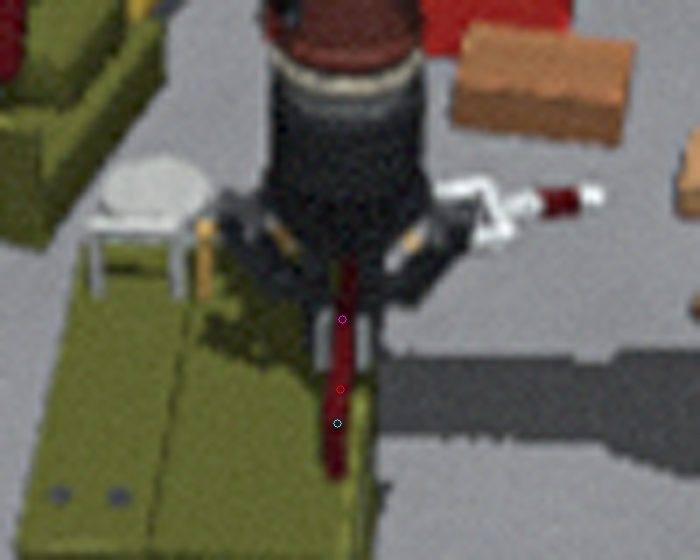

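Call:
send_rows(
  increments=[
    [[-0.009, -0.001, 0], [0, 0, 0], 0.005],
    [[-0.018, -0.001, -0.001], [0, 0, 0], 0.005],
    [[-0.027, -0.002, -0.002], [0, 0, 0], 0.005],
    [[-0.037, -0.003, -0.003], [0, 0, 0], 0.005],
    [[-0.046, -0.003, -0.005], [0, 0, 0], 0.005],
    [[-0.055, -0.004, -0.007], [0, 0, 0], 0.005],
    [[-0.064, -0.004, -0.01], [0, 0, 0], 0.005],
    [[-0.072, -0.005, -0.013], [0, 0, 0], 0.005],
    [[-0.081, -0.005, -0.017], [0, 0, 0], 0.005],
    [[-0.089, -0.006, -0.021], [0, 0, 0], 0.005],
    [[-0.097, -0.007, -0.025], [0, 0, 0], 0.005],
    [[-0.105, -0.007, -0.03], [0, 0, 0], 0.005],
  ],
  squeeze=50,
)

```text
t: 9.22
eef_pos: [0.4692, -0.0013, 0.1702]
eef_rot: [179.4, 0.0, 94.3]
force: [6.5, -0.7, -1.8]
opening: 0.0118
```

Call:
send_rows(
  increments=[
    [[-0.008, -0.001, -0.005], [0, 0, 0], 0.005],
    [[-0.015, -0.001, -0.011], [0, 0, 0], 0.005],
    [[-0.022, -0.001, -0.017], [0, 0, 0], 0.005],
    [[-0.029, -0.002, -0.023], [0, 0, 0], 0.005],
    [[-0.035, -0.002, -0.03], [0, 0, 0], 0.005],
    [[-0.041, -0.003, -0.037], [0, 0, 0], 0.005],
    [[-0.047, -0.003, -0.044], [0, 0, 0], 0.005],
    [[-0.052, -0.004, -0.051], [0, 0, 0], 0.005],
    [[-0.057, -0.004, -0.059], [0, 0, 0], 0.005],
    [[-0.057, -0.004, -0.059], [0, 0, 0], 0.005],
  ],
)

```text
t: 10.05
eef_pos: [0.4079, -0.0055, 0.1076]
eef_rot: [-180.0, 0.0, 94.2]
force: [5.4, 0.1, -8.3]
opening: 0.0122
```

Call:
send_rows(
  increments=[
    [[0, 0, 0], [0, 0, 0], 0.04],
    [[0, 0, 0], [0, 0, 0], 0.04],
    [[0, 0, 0], [0, 0, 0], 0.04],
    [[0, 0, 0.01], [0, 0, 0], 0.04],
    [[0, 0, 0.03], [0, 0, 0], 0.04],
    [[0, 0, 0.06], [0, 0, 0], 0.04],
    [[0, 0, 0.1], [0, 0, 0], 0.04],
    [[0, 0.02, 0.14], [0, 0, 0], 0.04],
    [[0.0, 0.06, 0.18], [0, 0, -7], 0.06],
    [[0, 0.1, 0.2], [0, 0, -14], 0.06],
    [[0, 0.14, 0.2], [0, 0, -21], 0.06],
    [[0.01, 0.18, 0.2], [0, 0, -28], 0.06],
  ],
)

```text
t: 11.05
eef_pos: [0.4126, 0.1374, 0.3059]
eef_rot: [-180.0, -0.1, 69.5]
force: [1.6, 0.5, 0.7]
opening: 0.0599
```

```bash
cat > pegs.py <<'E'
from h import *
np.set_printoptions(precision=4,suppress=True)
S={c:snap(c) for c in('top','side')}
for c in('top','side'):
    for q in('peg1',):
        for r in robot.masks_of(c,q)[:8]:
            if r['mask'].sum()>60: print(c,q,round(r['conf'],2),np.array(r['uv']).round(1),r['mask'].sum(),*axis_mask(S[c],r['mask'],.012))
o=robot.get_obs();print(o['t'],o['eef_pos'],o['eef_rot'],o['joint_pos'])
if len(sys.argv)>1: cv2.imwrite(f'pics/{sys.argv[1]}.png',cv2.resize(np.vstack([S['top']['frame'][100:340,90:460],S['side']['frame'][120:380,150:520]]) if 0 else np.hstack([S['top']['frame'][100:340,90:440],S['side']['frame'][130:370,160:360]]),None,fx=1.45,fy=1.45,interpolation=2))
E
python3 pegs.py door
```

```text
top peg1 0.56 [146.8 181. ] 148 [0.5979 0.4103] (0.0853956937789917, 0.023717721924185753) -22.37352752685547
top peg1 0.55 [360.6 250.5] 191 [ 0.3406 -0.3351] (0.09109782427549362, 0.025040389969944954) 24.186330795288086
side peg1 0.56 [253.4 278.8] 164 [0.52   0.2751] (0.08575116097927094, 0.02519599162042141) 21.363304138183594
side peg1 0.55 [222.3 311.9] 198 [0.5979 0.4147] (0.09353023767471313, 0.02385864406824112) -20.116416931152344
11.25 [0.4124 0.1378 0.3035] [-179.8706    0.1417   70.1746] [-40.9686  11.0121  23.9961 105.8918  -4.907   64.299  -35.0442]
```

View pics/door.png

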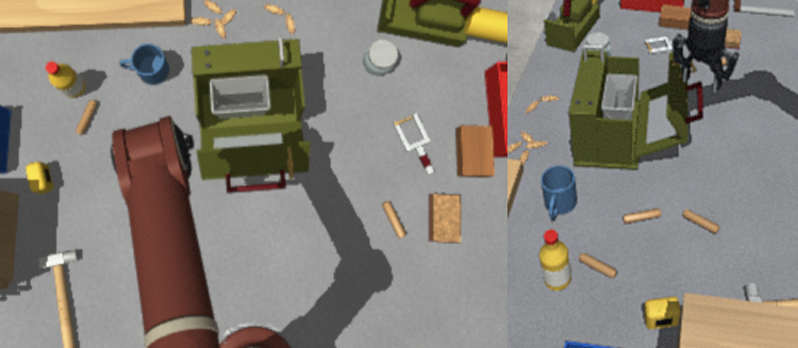

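Call:
send_rows(
  increments=[
    [[0.02, 0.025, 0], [0, 0, -7], 0.06],
    [[0.04, 0.05, 0], [0, 0, -14], 0.06],
    [[0.06, 0.075, 0], [0, 0, -21], 0.06],
    [[0.08, 0.1, 0], [0, 0, -28], 0.06],
    [[0.106, 0.133, -0.02], [0, 0, -35], 0.06],
    [[0.106, 0.133, -0.05], [0, 0, -42], 0.06],
    [[0.106, 0.133, -0.09], [0, 0, -47], 0.06],
    [[0.106, 0.133, -0.13], [0, 0, -47], 0.06],
    [[0.106, 0.133, -0.17], [0, 0, -47], 0.06],
    [[0.106, 0.133, -0.2], [0, 0, -47], 0.06],
    [[0.106, 0.133, -0.2], [0, 0, -47], 0.06],
    [[0.106, 0.133, -0.2], [0, 0, -47], 0.06],
  ],
)

```text
t: 12.25
eef_pos: [0.5188, 0.268, 0.1032]
eef_rot: [179.9, 0.3, 22.8]
force: [-0.1, -0.3, 1.3]
opening: 0.0599
```

```bash
python3 - <<'E'
from h import *
t=snap('side');o=robot.get_obs();p=o['eef_pos'];print(p,o['force'],o['opening'],o['eef_rot'])
u0=proj(t,p).astype(int)-[50,45]
b=cv2.resize(t['frame'][u0[1]:u0[1]+80,u0[0]:u0[0]+100],None,fx=7,fy=7,interpolation=2)
for q,c in((p+[0,0,-.014],(255,255,0)),(p,(0,0,255)),(np.array([.518,.271,.01]),(255,0,255))):
    u=(proj(t,q)-u0)*7; cv2.circle(b,(int(u[0]),int(u[1])),4,c,1)
cv2.imwrite('pics/pg.png',b)
E
```

```text
[0.52071338 0.26890548 0.10524397] [ 0.20896811 -0.0344687   0.47841308] 0.06008878042618128 [ 1.79949250e+02 -2.50017544e-02  2.28458269e+01]
```

View pics/pg.png

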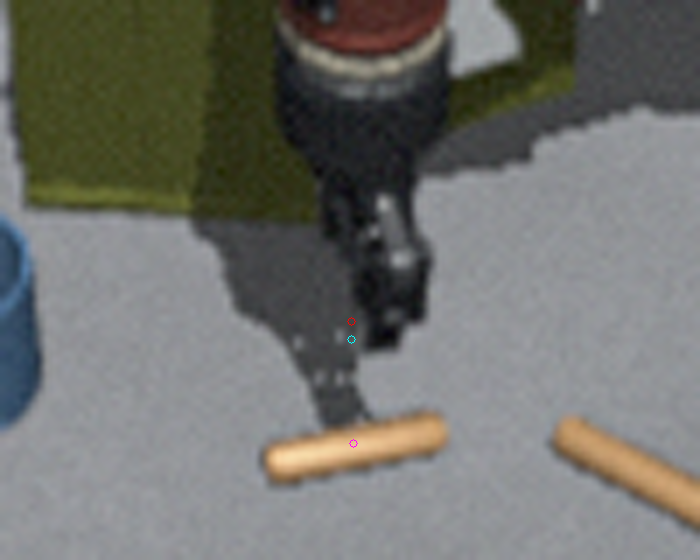

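Call:
send_rows(
  increments=[
    [[0, 0.001, -0.03], [0, 0, 0], 0.06],
    [[-0.001, 0.001, -0.05], [0, 0, 0], 0.06],
    [[-0.001, 0.001, -0.065], [0, 0, 0], 0.06],
    [[-0.001, 0.001, -0.07], [0, 0, 0], 0.06],
    [[-0.001, 0.001, -0.07], [0, 0, 0], 0.06],
  ],
)

```text
t: 12.72
eef_pos: [0.5198, 0.2713, 0.0355]
eef_rot: [-180.0, -0.1, 22.9]
force: [0.1, -0.7, 0.5]
opening: 0.0598
```

```bash
python3 - <<'E'
from h import *
t=snap('side');o=robot.get_obs();p=o['eef_pos'];print(p,o['force'],o['opening'],o['eef_rot'])
u0=proj(t,p).astype(int)-[50,45]
b=cv2.resize(t['frame'][u0[1]:u0[1]+80,u0[0]:u0[0]+100],None,fx=7,fy=7,interpolation=2)
n=np.array([-.39,.92,0])
for q,c in((p+n*.03+[0,0,-.007],(255,255,0)),(p-n*.03+[0,0,-.007],(255,255,0)),(p,(0,0,255)),(np.array([.518,.271,.01]),(255,0,255))):
    u=(proj(t,q)-u0)*7; cv2.circle(b,(int(u[0]),int(u[1])),4,c,1)
cv2.imwrite('pics/pg2.png',b)
E
```

```text
[0.52037829 0.27148555 0.0361977 ] [ 0.5511598  -0.72350738 -0.07472368] 0.059920590284079096 [-179.99636623   -0.1910372    22.92878359]
```

View pics/pg2.png

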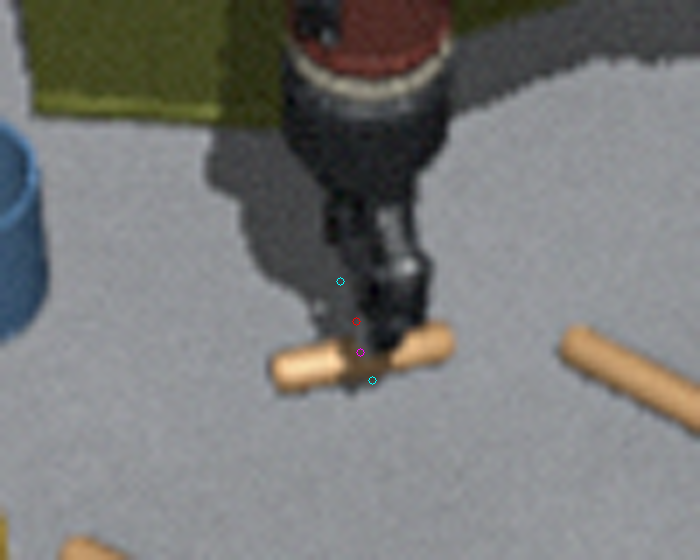

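Call:
send_rows(
  increments=[
    [[-0.001, 0, -0.004], [0, 0, 0], 0.06],
    [[-0.002, 0, -0.007], [0, 0, 0], 0.06],
    [[-0.002, 0, -0.01], [0, 0, 0], 0.06],
    [[-0.002, 0, -0.012], [0, 0, 0], 0.06],
    [[-0.002, 0, -0.014], [0, 0, 0], 0.06],
    [[-0.002, 0, -0.014], [0, 0, 0], 0.06],
  ],
)

```text
t: 13.27
eef_pos: [0.5165, 0.2713, 0.0199]
eef_rot: [180.0, 0.0, 23.0]
force: [0.3, -0.2, 0.2]
opening: 0.0602
```

Call:
send_rows(
  increments=[
    [[0, 0, -0.003], [0, 0, 0], 0.06],
    [[0, 0, -0.006], [0, 0, 0], 0.06],
    [[0, 0, -0.008], [0, 0, 0], 0.06],
    [[0, 0, -0.008], [0, 0, 0], 0.06],
  ],
)

```text
t: 13.6
eef_pos: [0.5164, 0.2712, 0.0116]
eef_rot: [-180.0, 0.1, 22.9]
force: [0.2, 0.1, -0.6]
opening: 0.0603
```

```bash
python3 - <<'E'
from h import *
t=snap('side');o=robot.get_obs();p=o['eef_pos'];print(p,o['force'],o['opening'],o['eef_rot'])
u0=proj(t,p).astype(int)-[35,45]
b=cv2.resize(t['frame'][u0[1]:u0[1]+70,u0[0]:u0[0]+80],None,fx=8,fy=8,interpolation=2)
n=np.array([-.39,.92,0])
for q,c in((p+n*.03+[0,0,-.007],(255,255,0)),(p-n*.03+[0,0,-.007],(255,255,0)),(p,(0,0,255)),(np.array([.518,.271,.01]),(255,0,255))):
    u=(proj(t,q)-u0)*8; cv2.circle(b,(int(u[0]),int(u[1])),4,c,1)
cv2.imwrite('pics/pg3.png',b)
E
```

```text
[0.51656642 0.27125441 0.01187945] [-1.23718287 -0.44293508 -0.43461797] 0.05988468435334516 [-1.79999802e+02  4.07854881e-02  2.29484630e+01]
```

View pics/pg3.png

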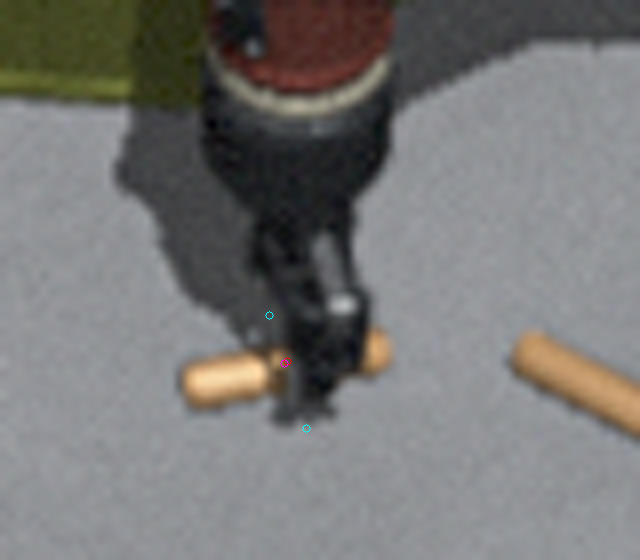

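Call:
send_rows(
  increments=[
    [[0, 0, -0.002], [0, 0, 0], 0.06],
    [[0, 0, -0.004], [0, 0, 0], 0.06],
    [[0, 0, -0.005], [0, 0, 0], 0.06],
    [[0, 0, -0.005], [0, 0, 0], 0.045],
    [[0, 0, -0.005], [0, 0, 0], 0.04],
    [[0, 0, -0.005], [0, 0, 0], 0.035],
  ],
)

```text
t: 14.15
eef_pos: [0.5168, 0.2714, 0.0073]
eef_rot: [-180.0, -0.0, 23.0]
force: [-0.2, 0.5, 0.2]
opening: 0.0352
```

Call:
send_rows(
  increments=[
    [[0, 0, 0], [0, 0, 0], 0.025],
    [[0, 0, 0], [0, 0, 0], 0.015],
    [[0, 0, 0], [0, 0, 0], 0.01],
    [[0, 0, 0], [0, 0, 0], 0.005],
    [[0, 0, 0], [0, 0, 0], 0.005],
    [[0, 0, 0], [0, 0, 0], 0.005],
  ],
  squeeze=50,
)

```text
t: 14.65
eef_pos: [0.5168, 0.2714, 0.0073]
eef_rot: [-180.0, -0.0, 23.0]
force: [-0.0, -0.0, -0.0]
opening: 0.0054
```

Call:
send_rows(
  increments=[
    [[0, 0, 0], [0, 0, 0], 0.06],
    [[0, 0, 0], [0, 0, 0], 0.06],
    [[0, 0, 0], [0, 0, 0], 0.06],
    [[0, 0, 0], [0, 0, 0], 0.06],
    [[0, 0, 0], [0, 0, 0], 0.06],
    [[0, 0, -0.004], [0, 0, 0], 0.06],
    [[0, 0, -0.008], [0, 0, 0], 0.06],
    [[0, 0, -0.012], [0, 0, 0], 0.06],
    [[0, 0, -0.016], [0, 0, 0], 0.06],
    [[0, 0, -0.016], [0, 0, 0], 0.06],
  ],
  squeeze=40,
)

```text
t: 15.48
eef_pos: [0.516, 0.271, -0.0099]
eef_rot: [180.0, 0.1, 22.9]
force: [0.3, 0.1, -0.2]
opening: 0.0599
```

Call:
send_rows(
  increments=[
    [[0, 0, 0], [0, 0, 0], 0.04],
    [[0, 0, 0], [0, 0, 0], 0.03],
    [[0, 0, 0], [0, 0, 0], 0.015],
    [[0, 0, 0], [0, 0, 0], 0.005],
    [[0, 0, 0], [0, 0, 0], 0.005],
    [[0, 0, 0], [0, 0, 0], 0.005],
    [[0, 0, 0], [0, 0, 0], 0.005],
  ],
)

```text
t: 16.07
eef_pos: [0.5189, 0.2718, -0.0043]
eef_rot: [-179.9, -0.3, 22.9]
force: [-4.0, -1.6, 22.4]
opening: 0.0052
```

Call:
send_rows(
  increments=[
    [[0, 0, 0.02], [0, 0, 0], 0.01],
    [[0, 0, 0.02], [0, 0, 0], 0.06],
    [[0, 0, 0.02], [0, 0, 0], 0.06],
    [[0, 0, 0.02], [0, 0, 0], 0.06],
    [[0, 0, 0.02], [0, 0, 0], 0.06],
    [[0, 0, 0.01], [0, 0, 0], 0.06],
    [[0, 0, 0], [0, 0, 0], 0.06],
    [[0, 0, -0.004], [0, 0, 0], 0.06],
    [[0, 0, -0.008], [0, 0, 0], 0.06],
    [[0, 0, -0.011], [0, 0, 0], 0.06],
    [[0, 0, -0.011], [0, 0, 0], 0.06],
  ],
)

```text
t: 16.98
eef_pos: [0.5163, 0.271, -0.0207]
eef_rot: [180.0, 0.1, 22.9]
force: [-0.1, -0.6, -0.6]
opening: 0.0598
```

```bash
python3 - <<'E'
from h import *
t=snap('side');o=robot.get_obs();p=o['eef_pos'];print(p,o['force'],o['opening'],o['eef_rot'])
u0=proj(t,p).astype(int)-[35,45]
b=cv2.resize(t['frame'][u0[1]:u0[1]+70,u0[0]:u0[0]+80],None,fx=8,fy=8,interpolation=2)
cv2.imwrite('pics/pg4.png',b)
for r in robot.masks_of('side','peg1'):
    if r['mask'].sum()>60: print(round(r['conf'],2),r['mask'].sum(),axis_mask(t,r['mask'],.012))
E
```

```text
[ 0.51661972  0.27120104 -0.0201974 ] [-0.2392521   0.50692024  0.15621417] 0.06005494263207438 [1.79996212e+02 4.05742182e-02 2.29453038e+01]
0.61 182 (array([0.38097128, 0.26950353]), (0.09074050933122635, 0.02688491903245449), -23.861007690429688)
0.53 149 (array([0.59851891, 0.41370562]), (0.08429697901010513, 0.01960393227636814), -20.457984924316406)
0.48 75 (array([0.51794821, 0.28157163]), (0.0837266594171524, 0.024526895955204964), 11.544210433959961)
```

View pics/pg4.png

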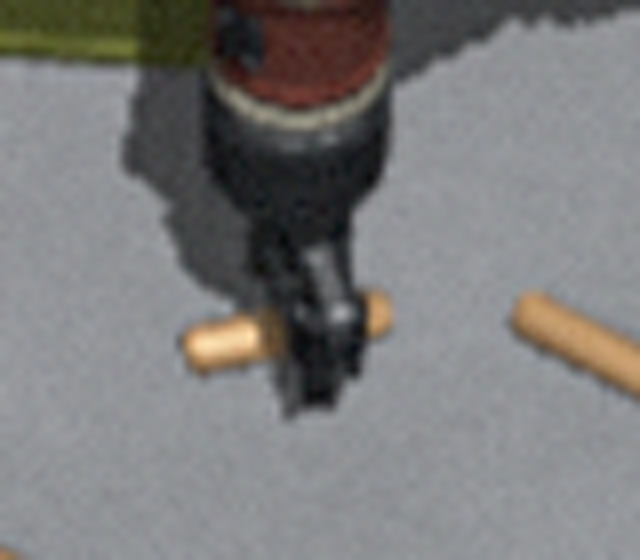

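Call:
send_rows(
  increments=[
    [[0, 0, 0], [0, 0, 0], 0.04],
    [[0, 0, 0], [0, 0, 0], 0.03],
    [[0, 0, 0], [0, 0, 0], 0.02],
    [[0, 0, 0], [0, 0, 0], 0.01],
    [[0, 0, 0], [0, 0, 0], 0.01],
    [[0, 0, 0], [0, 0, 0], 0.01],
    [[0, 0, 0], [0, 0, 0], 0.01],
  ],
  squeeze=60,
)

```text
t: 17.67
eef_pos: [0.5172, 0.2715, -0.0191]
eef_rot: [-180.0, -0.1, 22.9]
force: [0.5, 0.2, 4.9]
opening: 0.0181
```

Call:
send_rows(
  increments=[
    [[0, 0, 0.03], [0, 0, 0], 0.01],
    [[0, 0, 0.07], [0, 0, 0], 0.01],
    [[0, 0, 0.11], [0, 0, 7], 0.01],
    [[0, 0, 0.15], [0, 0, 14], 0.01],
    [[0, 0, 0.19], [0, 0, 21], 0.01],
    [[0, 0, 0.23], [0, 0, 28], 0.01],
    [[0, 0, 0.27], [0, 0, 35], 0.01],
    [[0.01, -0.03, 0.29], [0, 0, 42], 0.01],
    [[0.025, -0.065, 0.29], [0, 0, 49], 0.01],
    [[0.04, -0.1, 0.29], [0, 0, 56], 0.01],
    [[0.053, -0.14, 0.29], [0, 0, 63], 0.01],
    [[0.067, -0.18, 0.29], [0, 0, 71], 0.01],
  ],
)

```text
t: 18.67
eef_pos: [0.5833, 0.0912, 0.2698]
eef_rot: [-180.0, -0.0, 93.5]
force: [0.8, 0.1, -0.0]
opening: 0.0176
```

Call:
send_rows(
  increments=[
    [[0.012, -0.033, 0], [0, 0, 0], 0.01],
    [[0.025, -0.066, 0], [0, 0, 0], 0.01],
    [[0.025, -0.066, 0], [0, 0, 0], 0.01],
    [[0.025, -0.066, 0], [0, 0, 0], 0.01],
  ],
)

```text
t: 19.0
eef_pos: [0.6084, 0.0228, 0.2694]
eef_rot: [-179.9, 0.1, 92.7]
force: [-0.6, 0.8, -0.2]
opening: 0.0181
```

```bash
cat > c.py <<'E'
from h import *
o=robot.get_obs();print(o['t'],o['eef_pos'].round(4),o['eef_rot'].round(1),o['opening'])
t=snap('side'); s=snap('top')
x,y=int(sys.argv[2]),int(sys.argv[3])
cv2.imwrite('pics/'+sys.argv[1]+'.png',cv2.resize(t['frame'][y:y+80,x:x+100],None,fx=7,fy=7,interpolation=2))
for r in robot.masks_of('side','peg1'):
    if r['mask'].sum()>60: print(round(r['conf'],2),r['mask'].sum(),axis_mask(t,r['mask'],.012))
E
python3 c.py d1 190 140
```

```text
19.0 [0.6084 0.0228 0.2694] [-1.799e+02  1.000e-01  9.270e+01] 0.018143194730216455
0.76 240 (array([0.59907484, 0.41498873]), (0.09549097716808319, 0.028466535732150078), -20.504135131835938)
0.7 137 (array([0.3809129 , 0.26967654]), (0.08707933872938156, 0.019892409443855286), -23.803443908691406)
0.29 174 (array([ 0.52044415, -0.39220342]), (0.13828837871551514, 0.07398763298988342), 21.771148681640625)
```

View pics/d1.png

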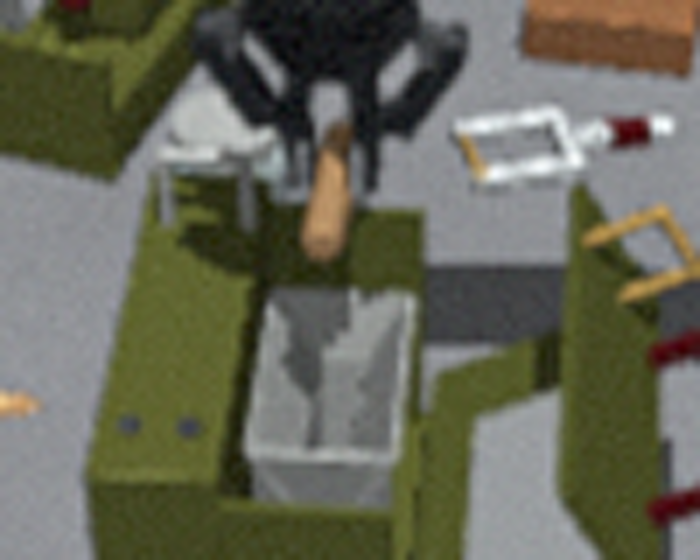

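Call:
send_rows(
  increments=[
    [[0.001, 0.003, -0.03], [0, 0, 1.2], 0.01],
    [[0.001, 0.003, -0.06], [0, 0, 1.2], 0.01],
    [[0.001, 0.003, -0.085], [0, 0, 1.2], 0.01],
    [[0.001, 0.003, -0.1], [0, 0, 1.2], 0.01],
    [[0.001, 0.003, -0.1], [0, 0, 1.2], 0.01],
    [[0.001, 0.003, -0.1], [0, 0, 1.2], 0.01],
    [[0.001, 0.003, -0.1], [0, 0, 1.2], 0.035],
    [[0.001, 0.003, -0.1], [0, 0, 1.2], 0.035],
    [[0.001, 0.003, -0.1], [0, 0, 1.2], 0.035],
    [[0.001, 0.003, -0.1], [0, 0, 1.2], 0.035],
    [[0.001, 0.003, -0.06], [0, 0, 1.2], 0.035],
    [[0.001, 0.003, -0.02], [0, 0, 1.2], 0.035],
  ],
)

```text
t: 20.15
eef_pos: [0.6076, 0.0297, 0.2493]
eef_rot: [-179.6, -0.0, 94.3]
force: [1.8, -0.2, 0.4]
opening: 0.0352
```

```bash
python3 c.py d2 190 140
```

```text
20.15 [0.6076 0.0297 0.2493] [-179.6   -0.    94.3] 0.03516988321156229
0.73 200 (array([0.59830362, 0.41441876]), (0.09099098294973373, 0.02347000315785408), -22.16399383544922)
0.51 138 (array([0.38088778, 0.26848182]), (0.08432590961456299, 0.020438266918063164), -25.521987915039062)
0.38 78 (array([ 0.34285769, -0.32796404]), (0.07754682004451752, 0.035397935658693314), 8.63058090209961)
```

View pics/d2.png

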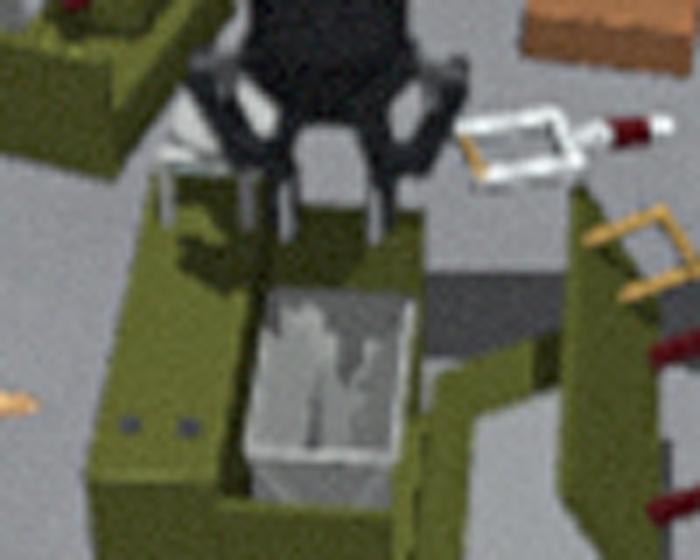

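Call:
send_rows(
  increments=[
    [[0, 0, 0.03], [0, 0, 0], 0.06],
    [[-0.02, 0.03, 0.03], [0, 0, 6], 0.06],
    [[-0.04, 0.06, 0.03], [0, 0, 12], 0.06],
    [[-0.065, 0.09, 0.03], [0, 0, 18], 0.06],
    [[-0.09, 0.12, 0.03], [0, 0, 24], 0.06],
    [[-0.115, 0.145, 0.03], [0, 0, 30], 0.06],
    [[-0.14, 0.17, 0.03], [0, 0, 36], 0.06],
    [[-0.17, 0.195, 0.02], [0, 0, 42], 0.06],
    [[-0.2, 0.22, 0], [0, 0, 48], 0.06],
    [[-0.229, 0.237, -0.03], [0, 0, 54], 0.06],
    [[-0.229, 0.237, -0.07], [0, 0, 61], 0.06],
    [[-0.229, 0.237, -0.1], [0, 0, 61], 0.06],
  ],
)

```text
t: 21.3
eef_pos: [0.3769, 0.2679, 0.1486]
eef_rot: [-180.0, -0.1, 155.9]
force: [0.4, -0.4, 0.7]
opening: 0.0596
```

```bash
python3 pegs.py
```

```text
top peg1 0.71 [362.1 252.3] 131 [ 0.3392 -0.3357] (0.08504323661327362, 0.018688444048166275) 24.161945343017578
top peg1 0.63 [188.6 237.5] 71 [0.3777 0.2633] (0.0809725970029831, 0.017165599390864372) -24.17535400390625
top peg1 0.51 [148.1 179.7] 127 [0.5972 0.4094] (0.08194025605916977, 0.019926132634282112) -23.82238006591797
side peg1 0.61 [221.5 311.7] 205 [0.5971 0.4165] (0.08722283691167831, 0.0269464198499918) -20.481056213378906
side peg1 0.46 [293.6 285.3] 138 [0.3801 0.2699] (0.0887840986251831, 0.019642453640699387) -23.803489685058594
21.5 [0.3806 0.2663 0.1504] [-179.9378   -0.0235  155.2157] [-33.8757  23.5177  -5.2442 115.1768   3.1654  41.5029  24.1552]
```

Call:
send_rows(
  increments=[
    [[-0.001, 0, -0.035], [0, 0, 0], 0.06],
    [[-0.001, 0, -0.07], [0, 0, 0], 0.06],
    [[-0.001, 0, -0.105], [0, 0, 0], 0.06],
    [[-0.001, 0, -0.135], [0, 0, 0], 0.06],
    [[-0.001, 0, -0.155], [0, 0, 0], 0.06],
    [[-0.001, 0, -0.164], [0, 0, 0], 0.06],
    [[-0.001, 0, -0.169], [0, 0, 0], 0.05],
    [[-0.001, 0, -0.169], [0, 0, 0], 0.03],
    [[-0.001, 0, -0.169], [0, 0, 0], 0.01],
    [[-0.001, 0, -0.169], [0, 0, 0], 0.01],
    [[-0.001, 0, -0.169], [0, 0, 0], 0.01],
    [[-0.001, 0, -0.169], [0, 0, 0], 0.01],
  ],
)

```text
t: 22.5
eef_pos: [0.3808, 0.2674, -0.017]
eef_rot: [179.8, 0.1, 155.3]
force: [-0.6, -0.2, 6.8]
opening: 0.0181
```

Call:
send_rows(
  increments=[
    [[0, 0, 0.03], [0, 0, 0], 0.01],
    [[0, 0, 0.07], [0, 0, 0], 0.01],
    [[0, 0, 0.11], [0, 0, -7], 0.01],
    [[0.01, -0.01, 0.15], [0, 0, -14], 0.01],
    [[0.02, -0.02, 0.19], [0, 0, -21], 0.01],
    [[0.03, -0.03, 0.23], [0, 0, -28], 0.01],
    [[0.04, -0.04, 0.27], [0, 0, -35], 0.01],
    [[0.06, -0.06, 0.297], [0, 0, -42], 0.01],
    [[0.085, -0.09, 0.297], [0, 0, -49], 0.01],
    [[0.11, -0.12, 0.297], [0, 0, -56], 0.01],
    [[0.135, -0.145, 0.297], [0, 0, -61], 0.01],
    [[0.16, -0.17, 0.297], [0, 0, -61], 0.01],
  ],
)

```text
t: 23.5
eef_pos: [0.5398, 0.0951, 0.2795]
eef_rot: [179.9, -0.0, 94.1]
force: [-0.0, 0.7, -0.2]
opening: 0.018
```

Call:
send_rows(
  increments=[
    [[0.025, -0.025, 0], [0, 0, 0], 0.01],
    [[0.05, -0.05, 0], [0, 0, 0], 0.01],
    [[0.069, -0.072, 0], [0, 0, 0], 0.01],
    [[0.069, -0.072, -0.01], [0, 0, 0], 0.01],
    [[0.069, -0.072, -0.02], [0, 0, 0], 0.01],
    [[0.069, -0.072, -0.02], [0, 0, 0], 0.01],
  ],
)

```text
t: 24.0
eef_pos: [0.606, 0.0257, 0.2559]
eef_rot: [-179.7, -0.1, 94.3]
force: [-0.5, 0.6, -0.9]
opening: 0.0179
```

Call:
send_rows(
  increments=[
    [[0.002, 0, -0.03], [0, 0, 0], 0.01],
    [[0.002, 0, -0.06], [0, 0, 0], 0.01],
    [[0.002, 0, -0.08], [0, 0, 0], 0.01],
    [[0.002, 0, -0.088], [0, 0, 0], 0.01],
    [[0.002, 0, -0.088], [0, 0, 0], 0.01],
    [[0.002, 0, -0.088], [0, 0, 0], 0.035],
    [[0.002, 0, -0.088], [0, 0, 0], 0.035],
    [[0.002, 0, -0.088], [0, 0, 0], 0.035],
    [[0.002, 0, -0.088], [0, 0, 0], 0.035],
    [[0.002, 0, -0.05], [0, 0, 0], 0.035],
    [[0.002, 0, -0.01], [0, 0, 0], 0.035],
    [[0.002, 0, 0.025], [0, 0, 0], 0.035],
  ],
)

```text
t: 25.0
eef_pos: [0.6106, 0.0244, 0.286]
eef_rot: [179.9, 0.0, 94.3]
force: [1.0, 0.2, -1.6]
opening: 0.0354
```

```bash
python3 c.py d3 190 140; python3 - <<'E'
import cv2,numpy as np
for n in('d2','d3'):
    im=cv2.resize(cv2.imread(f'pics/{n}.png'),(100,80),interpolation=3).astype(int)[42:66,36:58]
    b,g,r=im[...,0],im[...,1],im[...,2]; print(n,'wood px',((r>b*1.5)&(r>g*1.15)).sum())
E
```

```text
25.0 [0.6106 0.0244 0.286 ] [179.9   0.   94.3] 0.035367427422882396
0.62 361 (array([ 0.50426823, -0.5445388 ]), (0.13202056288719177, 0.12089597433805466), 88.8571548461914)
0.48 205 (array([0.59822017, 0.41524029]), (0.09160041809082031, 0.02530236914753914), -20.481063842773438)
d2 wood px 0
d3 wood px 0
```

```bash
python3 - <<'E'
from h import *
s=snap('top');t=snap('side')
for q in('glue','mug','tape'):
    a=robot.masks_of('top',q);b=robot.masks_of('side',q)
    if a and b:
        print(q,a[0]['conf'],b[0]['conf'],tri(s,a[0]['uv'],t,b[0]['uv']).round(3))
        v,u=np.nonzero(b[0]['mask']); i=np.argsort(v)[-6:]; print('base front',at_z(t,(u[i].mean(),v[i].mean()),0).round(3))
E
```

```text
glue 0.74 0.81 [0.679 0.451 0.056]
base front [0.672 0.475 0.   ]
mug 0.66 0.76 [0.727 0.259 0.04 ]
base front [0.731 0.294 0.   ]
tape 0.81 0.95 [0.444 0.513 0.028]
base front [0.455 0.531 0.   ]
```

Call:
send_rows(
  increments=[
    [[-0.003, 0.035, 0], [0, 0, 6], 0.05],
    [[-0.006, 0.075, 0], [0, 0, 12], 0.05],
    [[-0.009, 0.11, 0], [0, 0, 18], 0.05],
    [[-0.012, 0.15, 0], [0, 0, 24], 0.05],
    [[-0.015, 0.185, 0], [0, 0, 30], 0.05],
    [[-0.018, 0.225, 0], [0, 0, 36], 0.05],
    [[-0.021, 0.26, 0], [0, 0, 42], 0.05],
    [[-0.024, 0.3, 0], [0, 0, 48], 0.05],
    [[-0.027, 0.335, 0], [0, 0, 54], 0.05],
    [[-0.029, 0.375, 0], [0, 0, 60], 0.05],
    [[-0.029, 0.394, 0], [0, 0, 63.2], 0.05],
    [[-0.029, 0.394, 0], [0, 0, 63.2], 0.05],
  ],
)

```text
t: 26.55
eef_pos: [0.5777, 0.4259, 0.2809]
eef_rot: [179.9, -0.3, 158.1]
force: [-0.4, 0.8, -1.3]
opening: 0.0502
```

```bash
python3 pegs.py
```

```text
top peg1 0.5 [147.2 181.1] 182 [0.5957 0.4102] (0.092261403799057, 0.02600126340985298) -19.086631774902344
top peg1 0.43 [360.9 250.8] 181 [ 0.3415 -0.3355] (0.08971156179904938, 0.02347538247704506) 23.990842819213867
side peg1 0.45 [220.6 312.1] 184 [0.5978 0.4152] (0.0856848955154419, 0.023657992482185364) -22.98686981201172
side peg1 0.35 [259.4 206.4] 2880 [ 0.5559 -0.0688] (0.5169919729232788, 0.3043558597564697) 45.67927551269531
26.75 [0.5824 0.4164 0.283 ] [-179.8885    0.0751  157.2988] [-36.5266  39.4857  -1.8524  60.8573   1.319   79.7347  29.1058]
```

Call:
send_rows(
  increments=[
    [[-0.001, 0.001, -0.04], [0, 0, 0], 0.05],
    [[-0.001, 0.001, -0.08], [0, 0, 0], 0.05],
    [[-0.001, 0.001, -0.12], [0, 0, 0], 0.05],
    [[-0.001, 0.001, -0.16], [0, 0, 0], 0.05],
    [[-0.001, 0.001, -0.2], [0, 0, 0], 0.05],
    [[-0.001, 0.001, -0.235], [0, 0, 0], 0.05],
    [[-0.001, 0.001, -0.265], [0, 0, 0], 0.05],
    [[-0.001, 0.001, -0.285], [0, 0, 0], 0.05],
    [[-0.001, 0.001, -0.296], [0, 0, 0], 0.05],
    [[-0.001, 0.001, -0.301], [0, 0, 0], 0.05],
    [[-0.001, 0.001, -0.301], [0, 0, 0], 0.05],
  ],
)

```text
t: 27.67
eef_pos: [0.581, 0.4183, -0.0179]
eef_rot: [-179.9, 0.0, 157.4]
force: [0.2, 0.4, 0.3]
opening: 0.0497
```

Call:
send_rows(
  increments=[
    [[0, 0, 0], [0, 0, 0], 0.03],
    [[0, 0, 0], [0, 0, 0], 0.01],
    [[0, 0, 0], [0, 0, 0], 0.01],
    [[0, 0, 0], [0, 0, 0], 0.01],
    [[0, 0, 0], [0, 0, 0], 0.01],
    [[0, 0, 0], [0, 0, 0], 0.01],
  ],
)

```text
t: 28.17
eef_pos: [0.5818, 0.4205, -0.0152]
eef_rot: [179.8, 0.1, 157.5]
force: [-1.6, -0.4, 6.6]
opening: 0.0179
```

Call:
send_rows(
  increments=[
    [[0, 0, 0.03], [0, 0, 0], 0.01],
    [[0, 0, 0.07], [0, 0, 0], 0.01],
    [[0, 0, 0.11], [0, 0, 0], 0.01],
    [[0, 0, 0.15], [0, 0, 0], 0.01],
    [[0, 0, 0.19], [0, 0, 0], 0.01],
    [[0, -0.01, 0.23], [0, 0, -7], 0.01],
    [[0.005, -0.03, 0.26], [0, 0, -14], 0.01],
    [[0.01, -0.06, 0.285], [0, 0, -21], 0.01],
    [[0.015, -0.1, 0.296], [0, 0, -28], 0.01],
    [[0.02, -0.14, 0.296], [0, 0, -35], 0.01],
    [[0.025, -0.18, 0.296], [0, 0, -42], 0.01],
    [[0.027, -0.22, 0.296], [0, 0, -49], 0.01],
  ],
)

```text
t: 29.17
eef_pos: [0.6075, 0.1976, 0.2791]
eef_rot: [179.9, -0.0, 108.1]
force: [1.3, -0.7, 0.6]
opening: 0.0175
```

Call:
send_rows(
  increments=[
    [[0, -0.035, 0], [0, 0, -7], 0.01],
    [[0, -0.07, 0], [0, 0, -14.5], 0.01],
    [[0, -0.11, 0], [0, 0, -14.5], 0.01],
    [[0, -0.14, 0], [0, 0, -14.5], 0.01],
    [[0, -0.157, 0], [0, 0, -14.5], 0.01],
    [[0, -0.157, 0], [0, 0, -14.5], 0.01],
    [[0, -0.157, -0.02], [0, 0, -14.5], 0.01],
    [[0, -0.157, -0.02], [0, 0, -14.5], 0.01],
  ],
)

```text
t: 29.83
eef_pos: [0.6053, 0.0439, 0.2556]
eef_rot: [-179.7, -0.1, 94.0]
force: [-0.1, 1.3, -1.2]
opening: 0.0181
```

```bash
python3 c.py d4 190 140; python3 - <<'E'
import cv2,numpy as np
im=cv2.resize(cv2.imread(f'pics/d4.png'),(100,80),interpolation=3).astype(int)
b,g,r=im[...,0],im[...,1],im[...,2]; m=((r>b*1.5)&(r>g*1.15)); m[:,66:]=0;m[40:]=0
v,u=np.nonzero(m); print(len(u),u.mean(),v.mean(),v.min(),v.max())
E
```

```text
29.8333 [0.6053 0.0439 0.2556] [-1.797e+02 -1.000e-01  9.400e+01] 0.018072145990120816
0.44 94 (array([ 0.34309575, -0.32798797]), (0.0855942964553833, 0.037912942469120026), 34.27855682373047)
0.4 2029 (array([ 0.48646605, -0.12457338]), (0.43878173828125, 0.18808861076831818), -86.55723285675049)
84 43.55952380952381 29.392857142857142 0 39
```

Call:
send_rows(
  increments=[
    [[0.003, 0, -0.03], [0, 0, 0], 0.01],
    [[0.003, 0, -0.06], [0, 0, 0], 0.01],
    [[0.003, 0, -0.08], [0, 0, 0], 0.01],
    [[0.003, 0, -0.087], [0, 0, 0], 0.01],
    [[0.003, 0, -0.087], [0, 0, 0], 0.01],
    [[0.003, 0, -0.087], [0, 0, 0], 0.035],
    [[0.003, 0, -0.087], [0, 0, 0], 0.035],
    [[0.003, 0, -0.087], [0, 0, 0], 0.035],
    [[0.003, 0, -0.087], [0, 0, 0], 0.035],
    [[0.003, 0, -0.05], [0, 0, 0], 0.035],
    [[0.003, 0, -0.01], [0, 0, 0], 0.035],
    [[0.003, 0, 0.025], [0, 0, 0], 0.035],
  ],
)

```text
t: 30.98
eef_pos: [0.6106, 0.0424, 0.2859]
eef_rot: [179.9, 0.0, 94.0]
force: [0.9, 0.0, 0.6]
opening: 0.0353
```

```bash
python3 c.py d5 190 140; python3 - <<'E'
import cv2,numpy as np
im=cv2.resize(cv2.imread(f'pics/d5.png'),(100,80),interpolation=3).astype(int)[30:70,30:62]
b,g,r=im[...,0],im[...,1],im[...,2]; print('wood px',((r>b*1.5)&(r>g*1.15)).sum())
E
python3 pegs.py
```

```text
30.9833 [0.6106 0.0424 0.2859] [179.9   0.   94. ] 0.035250719248599995
0.51 61 (array([ 0.34074646, -0.32830936]), (0.082756906747818, 0.023825442418456078), 28.773086547851562)
0.19 201 (array([ 0.5188337 , -0.38677374]), (0.13864703476428986, 0.07567896693944931), 8.748734474182129)
wood px 0
top peg1 0.68 [362.  251.1] 159 [ 0.3419 -0.3345] (0.0881207212805748, 0.021946102380752563) 24.174129486083984
31.3333 [0.6094 0.0427 0.2819] [-179.8295   -0.012    93.9876] [-15.3364  28.9384  15.5436  81.9287  -7.9178  70.3745   5.0287]
```

Call:
send_rows(
  increments=[
    [[-0.015, -0.02, 0], [0, 0, -6], 0.06],
    [[-0.035, -0.05, 0], [0, 0, -12], 0.06],
    [[-0.058, -0.082, 0], [0, 0, -18], 0.06],
    [[-0.082, -0.115, 0], [0, 0, -24], 0.06],
    [[-0.105, -0.147, 0], [0, 0, -30], 0.06],
    [[-0.128, -0.18, 0], [0, 0, -36], 0.06],
    [[-0.152, -0.213, 0], [0, 0, -42], 0.06],
    [[-0.175, -0.246, 0], [0, 0, -48], 0.06],
    [[-0.198, -0.278, 0], [0, 0, -54], 0.06],
    [[-0.222, -0.311, 0], [0, 0, -60], 0.06],
    [[-0.245, -0.344, -0.02], [0, 0, -66], 0.06],
    [[-0.268, -0.377, -0.04], [0, 0, -70], 0.06],
  ],
)

```text
t: 32.33
eef_pos: [0.3445, -0.331, 0.2457]
eef_rot: [179.9, -0.0, 23.7]
force: [1.2, 0.4, -0.3]
opening: 0.0597
```

Call:
send_rows(
  increments=[
    [[0, 0, -0.03], [0, 0, 0], 0.06],
    [[0, 0, -0.06], [0, 0, 0], 0.06],
    [[0, 0, -0.09], [0, 0, 0], 0.06],
    [[0, 0, -0.12], [0, 0, 0], 0.06],
    [[0, 0, -0.12], [0, 0, 0], 0.06],
  ],
)

```text
t: 32.75
eef_pos: [0.3424, -0.3257, 0.1208]
eef_rot: [-179.3, 0.3, 24.0]
force: [-0.4, 0.9, 0.2]
opening: 0.0598
```

```bash
python3 pegs.py
```

```text
top peg1 0.45 [255.2 170.3] 66 [0.6357 0.0226] (0.05739987641572952, 0.018464544788002968) -85.98158645629883
32.95 [ 0.3463 -0.3306  0.1275] [179.8665  -0.0401  23.9762] [ 18.7025  29.5377  32.6998 115.5471 -23.7843  41.3191   0.1402]
```

Call:
send_rows(
  increments=[
    [[-0.004, -0.003, -0.03], [0, 0, 0], 0.06],
    [[-0.004, -0.003, -0.06], [0, 0, 0], 0.06],
    [[-0.004, -0.003, -0.09], [0, 0, 0], 0.06],
    [[-0.004, -0.003, -0.115], [0, 0, 0], 0.06],
    [[-0.004, -0.003, -0.135], [0, 0, 0], 0.06],
    [[-0.004, -0.003, -0.144], [0, 0, 0], 0.06],
    [[-0.004, -0.003, -0.144], [0, 0, 0], 0.04],
    [[-0.004, -0.003, -0.144], [0, 0, 0], 0.02],
    [[-0.004, -0.003, -0.144], [0, 0, 0], 0.01],
    [[-0.004, -0.003, -0.144], [0, 0, 0], 0.01],
    [[-0.004, -0.003, -0.144], [0, 0, 0], 0.01],
    [[-0.004, -0.003, -0.144], [0, 0, 0], 0.01],
  ],
)

```text
t: 33.95
eef_pos: [0.3428, -0.3338, -0.016]
eef_rot: [179.8, -0.1, 24.0]
force: [-0.6, -0.1, 7.6]
opening: 0.0177
```

Call:
send_rows(
  increments=[
    [[0, 0, 0.03], [0, 0, 0], 0.01],
    [[0, 0, 0.07], [0, 0, 0], 0.01],
    [[0, 0, 0.11], [0, 0, 7], 0.01],
    [[0, 0, 0.15], [0, 0, 14], 0.01],
    [[0, 0, 0.19], [0, 0, 21], 0.01],
    [[0, 0, 0.23], [0, 0, 28], 0.01],
    [[0.01, 0.01, 0.265], [0, 0, 35], 0.01],
    [[0.03, 0.035, 0.295], [0, 0, 42], 0.01],
    [[0.052, 0.065, 0.298], [0, 0, 49], 0.01],
    [[0.075, 0.097, 0.298], [0, 0, 56], 0.01],
    [[0.098, 0.13, 0.298], [0, 0, 63], 0.01],
    [[0.12, 0.162, 0.298], [0, 0, 70], 0.01],
  ],
)

```text
t: 34.95
eef_pos: [0.4623, -0.1688, 0.2815]
eef_rot: [179.9, 0.0, 94.3]
force: [1.1, -0.4, -0.5]
opening: 0.0177
```

Call:
send_rows(
  increments=[
    [[0.024, 0.033, 0], [0, 0, 0], 0.01],
    [[0.048, 0.066, 0], [0, 0, 0], 0.01],
    [[0.072, 0.098, 0], [0, 0, 0], 0.01],
    [[0.096, 0.13, 0], [0, 0, 0], 0.01],
    [[0.12, 0.163, 0], [0, 0, 0], 0.01],
    [[0.143, 0.196, 0], [0, 0, 0], 0.01],
    [[0.146, 0.198, 0], [0, 0, 0], 0.01],
    [[0.146, 0.198, -0.02], [0, 0, 0], 0.01],
    [[0.146, 0.198, -0.02], [0, 0, 0], 0.01],
    [[0.146, 0.198, -0.02], [0, 0, 0], 0.01],
  ],
)

```text
t: 35.78
eef_pos: [0.6064, 0.0269, 0.2597]
eef_rot: [-179.8, 0.0, 93.9]
force: [-0.1, -0.5, -0.1]
opening: 0.0177
```

Call:
send_rows(
  increments=[
    [[0.003, 0, -0.03], [0, 0, 0], 0.01],
    [[0.003, 0, -0.06], [0, 0, 0], 0.01],
    [[0.003, 0, -0.08], [0, 0, 0], 0.01],
    [[0.003, 0, -0.09], [0, 0, 0], 0.01],
    [[0.003, 0, -0.09], [0, 0, 0], 0.01],
    [[0.003, 0, -0.09], [0, 0, 0], 0.035],
    [[0.003, 0, -0.09], [0, 0, 0], 0.035],
    [[0.003, 0, -0.09], [0, 0, 0], 0.035],
    [[0.003, 0, -0.09], [0, 0, 0], 0.035],
    [[0.003, 0, -0.05], [0, 0, 0], 0.035],
    [[0.003, 0, -0.01], [0, 0, 0], 0.035],
    [[0.003, 0, 0.025], [0, 0, 0], 0.035],
  ],
)

```text
t: 36.78
eef_pos: [0.611, 0.0272, 0.288]
eef_rot: [179.9, 0.0, 94.0]
force: [0.5, -0.1, 0.1]
opening: 0.035
```

Call:
send_rows(
  increments=[
    [[-0.025, 0.015, 0], [0, 0, 0], 0.05],
    [[-0.05, 0.05, 0], [0, 0, 0], 0.05],
    [[-0.08, 0.075, 0], [0, 0, 0], 0.05],
    [[-0.11, 0.1, 0], [0, 0, 0], 0.05],
    [[-0.13, 0.135, 0], [0, 0, 0], 0.05],
    [[-0.15, 0.17, 0], [0, 0, 0], 0.05],
    [[-0.16, 0.2, 0], [0, 0, 0], 0.05],
    [[-0.16, 0.2, 0], [0, 0, 0], 0.05],
  ],
)

```text
t: 37.45
eef_pos: [0.4468, 0.2362, 0.286]
eef_rot: [-180.0, -0.4, 94.8]
force: [-0.1, 0.5, -0.1]
opening: 0.0502
```

```bash
python3 pegs.py all; python3 - <<'E'
from h import *
s=snap('top');print([ (q['conf'],q['mask'].sum(),at_z(s,q['uv'],.08)) for q in robot.masks_of('top','peg1')])
for q in('hook','hook_grip'):
    for r in robot.masks_of('top',q)[:2]: print(q,round(r['conf'],2),r['mask'].sum(),axis_mask(s,r['mask'],.012))
E
```

```text
top peg1 0.46 [256.3 168. ] 85 [0.6356 0.0217] (0.060871195048093796, 0.02232179045677185) 73.10440826416016
37.65 [0.4515 0.226  0.2857] [179.9268   0.0371  93.861 ] [-36.3949  18.0541   9.9891  98.2458  -3.3607  63.9424 -21.5525]
[(0.56, np.int64(79), array([0.61870735, 0.01264287, 0.08      ]))]
hook 0.57 341 (array([ 0.51619846, -0.40173948]), (0.14097656309604645, 0.06958548724651337), 23.990589141845703)
hook_grip 0.88 398 (array([ 0.52045625, -0.40010443]), (0.14464171230793, 0.06923001259565353), 16.581504821777344)
hook_grip 0.54 6941 (array([0.59970558, 0.00285862]), (0.37759068608283997, 0.2740177810192108), 3.9648101329803467)
```

View pics/all.png

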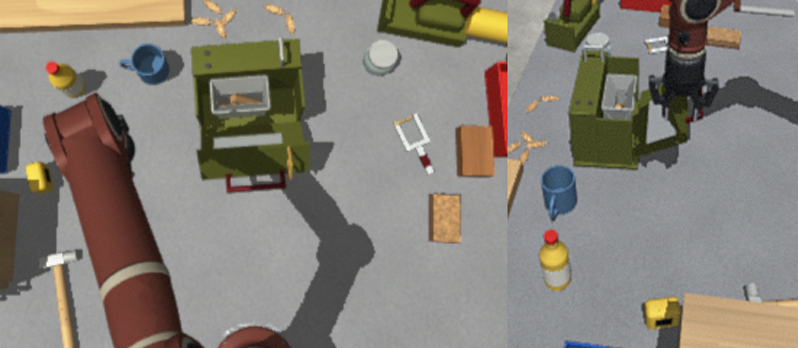

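```bash
python3 - <<'E'
from h import *
s=snap('top');t=snap('side')
a=cv2.resize(s['frame'][145:190,220:290],None,fx=9,fy=9,interpolation=2)
b=cv2.resize(t['frame'][170:215,215:259],None,fx=9,fy=9,interpolation=2)
cv2.imwrite('pics/fun.png',cv2.resize(np.hstack([a,b]),(798,315),interpolation=3))
E
```

```text
(no output)
```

View pics/fun.png

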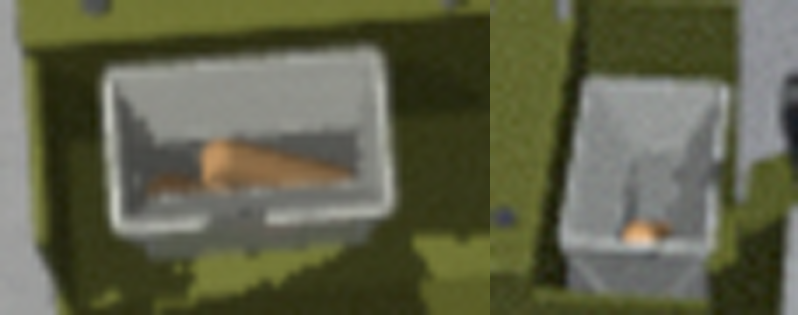

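```bash
python3 - <<'E'
from h import *
s=snap('top');t=snap('side')
p=tri(s,(220+222/7,145+160/7),t,(215+153/7,170+230/7)); print(p)
a=np.radians(3.9);O=np.array([.566,.0025])
R=np.array([[np.cos(a),-np.sin(a)],[np.sin(a),np.cos(a)]]); print('feeder frame',R.T@(p[:2]-O),p[2])
for q,zs in(((220+207/7,145+160/7),(.1,.12,.14,.16,.18)),((220+355/7,145+175/7),(.035,.055,.075,.095,.115))):
    for z in zs: print(z,R.T@(at_z(s,q,z)[:2]-O))
o=np.array([R@[x,y]+O for x,y in((.045-.037,.082),(.045+.037,.082),(.045,.02))]); print([proj(s,np.append(q,.178))for q in o])
E
```

```text
[0.60936688 0.03763411 0.13504067]
feeder frame [0.04565611 0.03210314] 0.1350406711740716
0.1 [0.05524951 0.03974969]
0.12 [0.05024182 0.03937003]
0.14 [0.04523413 0.03899037]
0.16 [0.04022644 0.03861071]
0.18 [0.03521875 0.03823104]
0.035 [ 0.0579913  -0.03306349]
0.055 [ 0.05318235 -0.03235575]
0.075 [ 0.0483734  -0.03164801]
0.095 [ 0.04356445 -0.03094027]
0.115 [ 0.0387555  -0.03023253]
[array([236.36357384, 177.39589539]), array([234.92061431, 154.84579602]), array([255.10650608, 164.59708533])]
```

Call:
send_rows(
  increments=[
    [[-0.007, -0.038, 0], [0, 0, 0.4], 0.05],
    [[-0.014, -0.077, 0], [0, 0, 0.4], 0.05],
    [[-0.022, -0.115, 0], [0, 0, 0.4], 0.05],
    [[-0.03, -0.154, 0], [0, 0, 0.4], 0.05],
    [[-0.037, -0.192, 0], [0, 0, 0.4], 0.05],
    [[-0.044, -0.231, 0], [0, 0, 0.4], 0.05],
    [[-0.044, -0.231, -0.03], [0, 0, 0.4], 0.05],
    [[-0.044, -0.231, -0.06], [0, 0, 0.4], 0.05],
    [[-0.044, -0.231, -0.09], [0, 0, 0.4], 0.05],
    [[-0.044, -0.231, -0.11], [0, 0, 0.4], 0.05],
    [[-0.044, -0.231, -0.11], [0, 0, 0.4], 0.05],
  ],
)

```text
t: 38.97
eef_pos: [0.4037, -0.0038, 0.1721]
eef_rot: [-179.5, 0.0, 94.3]
force: [-0.9, 0.1, -0.3]
opening: 0.05
```

Call:
send_rows(
  increments=[
    [[0.002, 0, -0.02], [0, 0, 0], 0.05],
    [[0.003, 0, -0.04], [0, 0, 0], 0.05],
    [[0.003, 0, -0.055], [0, 0, 0], 0.05],
    [[0.003, 0, -0.065], [0, 0, 0], 0.05],
    [[0.003, 0, -0.065], [0, 0, 0], 0.05],
    [[0.003, 0, -0.065], [0, 0, 0], 0.03],
    [[0.003, 0, -0.065], [0, 0, 0], 0.005],
    [[0.003, 0, -0.065], [0, 0, 0], 0.005],
    [[0.003, 0, -0.065], [0, 0, 0], 0.005],
    [[0.003, 0, -0.065], [0, 0, 0], 0.005],
    [[0.003, 0, -0.065], [0, 0, 0], 0.005],
  ],
  squeeze=50,
)

```text
t: 39.88
eef_pos: [0.4072, -0.0038, 0.1105]
eef_rot: [-179.7, -0.0, 94.3]
force: [-5.5, -0.5, 3.7]
opening: 0.0117
```

Call:
send_rows(
  increments=[
    [[0.006, 0, 0.007], [0, 0, 0], 0.005],
    [[0.011, 0.001, 0.014], [0, 0, 0], 0.005],
    [[0.017, 0.001, 0.02], [0, 0, 0], 0.005],
    [[0.023, 0.002, 0.027], [0, 0, 0], 0.005],
    [[0.03, 0.002, 0.034], [0, 0, 0], 0.005],
    [[0.036, 0.002, 0.04], [0, 0, 0], 0.005],
    [[0.043, 0.003, 0.046], [0, 0, 0], 0.005],
    [[0.05, 0.003, 0.052], [0, 0, 0], 0.005],
    [[0.058, 0.004, 0.057], [0, 0, 0], 0.005],
    [[0.066, 0.004, 0.062], [0, 0, 0], 0.005],
    [[0.074, 0.005, 0.066], [0, 0, 0], 0.005],
    [[0.082, 0.006, 0.07], [0, 0, 0], 0.005],
  ],
)

```text
t: 40.88
eef_pos: [0.4771, 0.0011, 0.1809]
eef_rot: [-178.2, -0.2, 94.3]
force: [-25.6, -2.1, 32.6]
opening: 0.0121
```

Call:
send_rows(
  increments=[
    [[-0.004, 0, 0.003], [0, 0, 0], 0.005],
    [[-0.004, 0, 0.005], [0, 0, 0], 0.005],
    [[-0.004, 0, 0.005], [0, 0, 0], 0.005],
  ],
)

```text
t: 41.13
eef_pos: [0.4836, 0.0015, 0.1845]
eef_rot: [-179.5, 0.0, 94.3]
force: [-8.0, -1.6, 1.0]
opening: 0.0118
```

Call:
send_rows(
  increments=[
    [[0.005, 0, 0.0025], [0, 0, 0], 0.005],
    [[0.01, 0.001, 0.005], [0, 0, 0], 0.005],
    [[0.015, 0.001, 0.007], [0, 0, 0], 0.005],
    [[0.021, 0.001, 0.009], [0, 0, 0], 0.005],
    [[0.027, 0.002, 0.011], [0, 0, 0], 0.005],
    [[0.032, 0.002, 0.0125], [0, 0, 0], 0.005],
    [[0.038, 0.003, 0.014], [0, 0, 0], 0.005],
    [[0.044, 0.003, 0.0155], [0, 0, 0], 0.005],
    [[0.05, 0.003, 0.017], [0, 0, 0], 0.005],
    [[0.05, 0.003, 0.017], [0, 0, 0], 0.005],
  ],
)

```text
t: 41.97
eef_pos: [0.5375, 0.0052, 0.2038]
eef_rot: [-179.9, -0.0, 94.4]
force: [-5.8, -0.4, 7.6]
opening: 0.0118
```

Call:
send_rows(
  increments=[
    [[0.006, 0, 0.002], [0, 0, 0], 0.005],
    [[0.012, 0.001, 0.003], [0, 0, 0], 0.005],
    [[0.018, 0.001, 0.004], [0, 0, 0], 0.005],
    [[0.024, 0.002, 0.004], [0, 0, 0], 0.005],
    [[0.029, 0.002, 0.004], [0, 0, 0], 0.005],
    [[0.033, 0.002, 0.004], [0, 0, 0], 0.005],
    [[0.035, 0.002, 0.004], [0, 0, 0], 0.005],
    [[0.035, 0.002, 0.004], [0, 0, 0], 0.005],
    [[0.035, 0.002, 0.004], [0, 0, 0], 0.005],
  ],
)

```text
t: 42.72
eef_pos: [0.5702, 0.0075, 0.2072]
eef_rot: [-179.7, -0.1, 94.4]
force: [-8.7, -0.5, 7.4]
opening: 0.0116
```

Call:
send_rows(
  increments=[
    [[0.002, 0, 0], [0, 0, 0], 0.005],
    [[0.004, 0, 0], [0, 0, 0], 0.005],
    [[0.005, 0, 0], [0, 0, 0], 0.005],
    [[0.005, 0, 0], [0, 0, 0], 0.005],
    [[0.005, 0, 0], [0, 0, 0], 0.005],
  ],
)

```text
t: 43.13
eef_pos: [0.57, 0.0075, 0.2071]
eef_rot: [-179.0, -0.2, 94.4]
force: [-17.8, 0.2, 14.0]
opening: 0.0116
```

Call:
send_rows(
  increments=[
    [[-0.005, 0, 0], [0, 0, 0], 0.005],
    [[-0.005, 0, 0], [0, 0, 0], 0.04],
    [[-0.005, 0, 0], [0, 0, 0], 0.05],
    [[-0.005, 0, 0], [0, 0, 0], 0.05],
    [[-0.005, 0, 0.02], [0, 0, 0], 0.05],
    [[-0.005, 0, 0.05], [0, 0, 0], 0.05],
    [[-0.005, 0, 0.08], [0, 0, 0], 0.05],
    [[-0.02, 0, 0.11], [0, 0, 0], 0.05],
    [[-0.05, 0, 0.12], [0, 0, 0], 0.05],
    [[-0.08, 0.03, 0.12], [0, 0, 0], 0.05],
    [[-0.1, 0.06, 0.12], [0, 0, 0], 0.05],
    [[-0.1, 0.06, 0.12], [0, 0, 0], 0.05],
  ],
)

```text
t: 44.13
eef_pos: [0.475, 0.0753, 0.327]
eef_rot: [180.0, -0.4, 95.0]
force: [0.6, 0.2, -0.0]
opening: 0.0499
```

```bash
cat > hook.py <<'E'
from h import *
from scipy.optimize import minimize
np.set_printoptions(precision=4,suppress=True)
def quad(x0,x1,y0,y1): return [(x0,y0),(x1,y0),(x1,y1),(x0,y1)]
parts=[quad(-.03,.036,.02,.032),quad(-.03,.036,-.032,-.02),quad(-.042,-.03,-.032,.032),quad(-.112,-.042,-.008,.008)]
def render(s,p,z):
    m=np.zeros((384*4,512*4),np.uint8); a=p[2]; R=np.array([[np.cos(a),-np.sin(a)],[np.sin(a),np.cos(a)]])
    for q in parts:
        P=np.array([proj(s,np.append(R@np.array(k)+p[:2],z)) for k in q]); cv2.fillPoly(m,[((P+.5)*4).round().astype(np.int32)],1)
    return cv2.resize(m.astype(np.float32),(512,384),interpolation=cv2.INTER_AREA)
def fit(s,c0,z,a0s):
    u,v=proj(s,[*c0,z]).astype(int); x0,y0=u-32,v-32
    f=s['frame'].astype(float)[y0:y0+64,x0:x0+64]; b,g,r=f[...,0],f[...,1],f[...,2]
    w=np.clip((f.min(2)-175)/45,0,1); red=((r>1.6*g)&(r>1.6*b)&(r<190))
    gold=((r>1.4*b)&(g>1.2*b)); print('white',(w>.5).sum(),'red',red.sum(),'maxmin',np.percentile(f.min(2),[50,95,99]))
    T=np.clip(w+red,0,1)
    def cost(q):
        return np.abs(render(s,(q[0]*.1,q[1]*.1,q[2]),z)[y0:y0+64,x0:x0+64]-T).sum()
    best=min((minimize(cost,[c0[0]*10,c0[1]*10,a],method='Nelder-Mead',options=dict(initial_simplex=[[c0[0]*10+i,c0[1]*10+j,a+k] for i,j,k in((0,0,0),(.2,0,0),(0,.2,0),(0,0,.25))])) for a in a0s),key=lambda k:k.fun)
    v,u=np.nonzero(red); rc=[at_z(s,(u.mean()+x0,v.mean()+y0),z)] if len(u) else None
    return best.x*[.1,.1,57.3],best.fun,T.sum(),rc
if __name__=='__main__':
    for c in('top','side'):
        s=snap(c); print(c,fit(s,(.52,-.40),.010,np.radians([10,25,40,190,205])))
    t=snap('side'); 
    print(robot.get_obs()['eef_pos'])
E
python3 hook.py
```

```text
white 168 red 31 maxmin [152.   174.   225.05]
top (array([ 0.5563, -0.3902, 21.7872]), np.float64(94.91388888888889), np.float64(194.7111111111111), [array([ 0.4827, -0.4195,  0.01  ])])
white 37 red 385 maxmin [ 69. 146. 190.]
side (array([ 0.5564, -0.3886, 21.5786]), np.float64(434.66527777777776), np.float64(420.4222222222222), [array([ 0.6228, -0.515 ,  0.01  ])])
[0.4787 0.0676 0.3266]
```

Call:
send_rows(
  increments=[
    [[0, -0.04, 0], [0, 0, -7], 0.05],
    [[0, -0.08, 0], [0, 0, -14], 0.05],
    [[0, -0.12, 0], [0, 0, -21], 0.05],
    [[0, -0.16, 0], [0, 0, -28], 0.05],
    [[0, -0.2, 0], [0, 0, -35], 0.05],
    [[0, -0.24, 0], [0, 0, -42], 0.05],
    [[0.005, -0.28, 0], [0, 0, -49], 0.05],
    [[0.005, -0.32, 0], [0, 0, -56], 0.05],
    [[0.008, -0.36, 0], [0, 0, -63], 0.05],
    [[0.008, -0.4, 0], [0, 0, -70], 0.05],
    [[0.008, -0.44, 0], [0, 0, -73], 0.05],
    [[0.008, -0.48, 0], [0, 0, -73], 0.05],
  ],
)

```text
t: 45.28
eef_pos: [0.4854, -0.4164, 0.3256]
eef_rot: [179.9, 0.1, 21.2]
force: [0.4, -0.3, -0.8]
opening: 0.0502
```

Call:
send_rows(
  increments=[
    [[0, -0.005, -0.04], [0, 0, 0], 0.05],
    [[0, -0.005, -0.08], [0, 0, 0], 0.05],
    [[0, -0.005, -0.12], [0, 0, 0], 0.05],
    [[0, -0.005, -0.16], [0, 0, 0], 0.05],
    [[0, -0.005, -0.2], [0, 0, 0], 0.05],
    [[0, -0.005, -0.24], [0, 0, 0], 0.05],
    [[0, -0.005, -0.24], [0, 0, 0], 0.05],
    [[0, -0.005, -0.24], [0, 0, 0], 0.05],
  ],
)

```text
t: 45.95
eef_pos: [0.4844, -0.4182, 0.0841]
eef_rot: [-179.8, 0.2, 21.3]
force: [-0.1, -0.4, 1.1]
opening: 0.0496
```

```bash
python3 - <<'E'
from h import *
o=robot.get_obs();print(o['eef_pos'],o['eef_rot'],o['opening'])
s=snap('top')
for q in('hook','hook_grip'):
    for r in robot.masks_of('top',q)[:2]: print(q,round(r['conf'],2),r['mask'].sum(),axis_mask(s,r['mask'],.012))
t=snap('side')
for q in('hook','hook_grip'):
    for r in robot.masks_of('side',q)[:2]: print(q,round(r['conf'],2),r['mask'].sum(),axis_mask(t,r['mask'],.012))
E
```

```text
[ 0.48440221 -0.41817094  0.08411925] [-179.81754587    0.1915623    21.30717927] 0.049645098918133165
hook_grip 0.54 145 (array([ 0.55934328, -0.38548142]), (0.06504029035568237, 0.05581926181912422), -66.47057914733887)
hook 0.49 239 (array([ 0.52059478, -0.37916499]), (0.1348993331193924, 0.09018374234437943), 8.748736381530762)
hook_grip 0.63 126 (array([ 0.52219427, -0.38738889]), (0.13559111952781677, 0.07534556835889816), 17.317657470703125)
```

Hook unmoved; descend and grip.

Call:
send_rows(
  increments=[
    [[0.001, 0, -0.03], [0, 0, 0.5], 0.05],
    [[0.001, 0, -0.06], [0, 0, 0.5], 0.05],
    [[0.001, 0, -0.085], [0, 0, 0.5], 0.05],
    [[0.001, 0, -0.098], [0, 0, 0.5], 0.05],
    [[0.001, 0, -0.101], [0, 0, 0.5], 0.05],
    [[0.001, 0, -0.101], [0, 0, 0.5], 0.03],
    [[0.001, 0, -0.101], [0, 0, 0.5], 0.015],
    [[0.001, 0, -0.101], [0, 0, 0.5], 0.005],
    [[0.001, 0, -0.101], [0, 0, 0.5], 0.005],
    [[0.001, 0, -0.101], [0, 0, 0.5], 0.005],
    [[0.001, 0, -0.101], [0, 0, 0.5], 0.005],
  ],
  squeeze=80,
)

```text
t: 47.17
eef_pos: [0.4877, -0.4189, -0.0124]
eef_rot: [179.8, -0.1, 21.9]
force: [-1.0, 0.8, 6.3]
opening: 0.0114
```

Call:
send_rows(
  increments=[
    [[0, 0, 0.03], [0, 0, 0], 0.005],
    [[0, 0, 0.06], [0, 0, 0], 0.005],
    [[0, 0, 0.1], [0, 0, 0], 0.005],
    [[0, 0, 0.14], [0, 0, 0], 0.005],
    [[0, 0, 0.18], [0, 0, 0], 0.005],
    [[0, 0, 0.22], [0, 0, 0], 0.005],
    [[0, 0, 0.25], [0, 0, 0], 0.005],
    [[0, 0, 0.25], [0, 0, 0], 0.005],
  ],
  squeeze=100,
)

```text
t: 47.83
eef_pos: [0.4887, -0.4214, 0.2438]
eef_rot: [179.2, -0.4, 21.9]
force: [0.7, -0.8, -1.8]
opening: 0.0102
```

```bash
cat > hk2.py <<'E'
from hook import *
o=robot.get_obs();p=o['eef_pos'];print(p,o['eef_rot'],o['opening'],o['force'])
z=p[2]+.0195+.005; a=np.radians(o['eef_rot'][2])
for c in('top',):
    s=snap(c); g=p[:2]+.075*np.array([np.cos(a),np.sin(a)])
    print(c,g,fit(s,g,z,a+np.radians([-15,0,15])))
E
python3 hk2.py
```

```text
[ 0.4887 -0.4214  0.2438] [179.1744  -0.3613  21.8751] 0.010150721805813981 [ 0.655  -0.784  -1.8091]
white 190 red 809 maxmin [147.   187.25 222.  ]
top [ 0.5583 -0.3935] (array([ 0.5183, -0.4151, 38.7338]), np.float64(763.0708333333332), np.float64(983.0), [array([ 0.5131, -0.4437,  0.2683])])
```

```bash
cat > hk3.py <<'E'
import hook
from hook import *
hook.parts=hook.parts[:3]
o=robot.get_obs();p=o['eef_pos'];print(p,o['eef_rot'],o['opening'],o['force'])
z=p[2]+.0195+.005; a0=np.radians(o['eef_rot'][2])
s=snap('top'); g=p[:2]+.075*np.array([np.cos(a0),np.sin(a0)])
w=np.clip((s['frame'].astype(float).min(2)-175)/45,0,1)
u,v=proj(s,[*g,z]).astype(int); M=np.zeros_like(w);cv2.circle(M,(int(u),int(v)),24,1,-1); w=w*M
def cost(q): return np.abs(render(s,q*np.array([.1,.1,1]),z)-w).sum()
best=min((minimize(cost,[*(g*10),a],method='Nelder-Mead',options=dict(initial_simplex=[[g[0]*10+i,g[1]*10+j,a+k] for i,j,k in((0,0,0),(.15,0,0),(0,.15,0),(0,0,.2))])) for a in a0+np.radians([-10,0,10])),key=lambda k:k.fun)
q=best.x*[.1,.1,1]; a=q[2]; R=np.array([[np.cos(a),-np.sin(a)],[np.sin(a),np.cos(a)]])
print('expected',g,'fit',q[:2],np.degrees(a),best.fun,w.sum(),'TCP in hook',R.T@(p[:2]-q[:2]))
if len(sys.argv)>1: cv2.imwrite('pics/'+sys.argv[1]+'.png',s['frame'])
E
python3 hk3.py h1
```

```text
[ 0.4875 -0.4198  0.2399] [179.5187  -0.2165  21.8636] 0.010546290796896127 [-0.0894 -0.0986 -1.9008]
expected [ 0.5572 -0.3919] fit [ 0.555  -0.3898] 22.50479075455042 113.76805555555555 169.84444444444443 TCP in hook [-0.0738 -0.0019]
```

Call:
send_rows(
  increments=[
    [[0, 0, 0.02], [0, 0, 7], 0.005],
    [[0.01, 0.01, 0.04], [0, 0, 14], 0.005],
    [[0.03, 0.03, 0.05], [0, 0, 21], 0.005],
    [[0.05, 0.05, 0.05], [0, 0, 28], 0.005],
    [[0.07, 0.075, 0.05], [0, 0, 35], 0.005],
    [[0.09, 0.1, 0.05], [0, 0, 42], 0.005],
    [[0.11, 0.125, 0.05], [0, 0, 49], 0.005],
    [[0.13, 0.15, 0.05], [0, 0, 56], 0.005],
    [[0.15, 0.17, 0.05], [0, 0, 63], 0.005],
    [[0.17, 0.195, 0.05], [0, 0, 70], 0.005],
    [[0.185, 0.213, 0.05], [0, 0, 72], 0.005],
    [[0.185, 0.213, 0.05], [0, 0, 72], 0.005],
  ],
)

```text
t: 48.93
eef_pos: [0.6749, -0.1952, 0.2807]
eef_rot: [-179.9, -0.6, 94.6]
force: [-0.2, 2.0, -2.9]
opening: 0.0101
```

Call:
send_rows(
  increments=[
    [[0, 0, 0], [0, 0, 0], 0.005],
    [[0, 0, 0], [0, 0, 0], 0.005],
  ],
)

```text
t: 49.1
eef_pos: [0.6704, -0.2052, 0.2827]
eef_rot: [-179.7, -0.0, 93.8]
force: [0.1, -1.9, -2.0]
opening: 0.01
```

```bash
python3 hk3.py h2; cat > bars.py <<'E'
from h import *
np.set_printoptions(precision=4,suppress=True)
s=snap('top');t=snap('side')
a=np.radians(3.9);O=np.array([.566,.0025]);R=np.array([[np.cos(a),-np.sin(a)],[np.sin(a),np.cos(a)]])
for n,x,z in(('bar_door',.063,.242),('bar_frame',.121,.242)):   # eye middles at top
    p=np.append(R@[x,-.075]+O,z); print(n,'pred',proj(s,p),proj(t,p))
    for c,k in(('top',s),('side',t)):
        print(c,[(round(r['conf'],2),np.array(r['uv']).round(1)) for r in robot.look_for(c,n)[:3]])
f=s['frame'].astype(int);b,g,r=f[...,0],f[...,1],f[...,2]
m=(r>150)&(g>90)&(b<110)&(r-b>70); m[:135]=0;m[175:]=0;m[:,:270]=0;m[:,300:]=0
v,u=np.nonzero(m); print('brass',len(u),u.mean() if len(u) else 0,v.min() if len(v) else 0,v.max() if len(v) else 0)
if len(u):
    for e in(v.min(),v.max()):
        q=at_z(s,(u[v==e].mean(),e),.24)[:2]; print('feeder frame',R.T@(q-O))
m=(f.min(2)>165); m[:115]=0;m[155:]=0;m[:,:275]=0;m[:,:][:,295:]=0
v,u=np.nonzero(m); print('steel',len(u))
if len(u):
    for e in(v.min(),v.max()):
        q=at_z(s,(u[v==e].mean(),e),.24)[:2]; print('feeder frame',R.T@(q-O))
E
python3 bars.py
```

```text
[ 0.6704 -0.2052  0.2827] [-179.722    -0.0221   93.8139] 0.010026461295407817 [ 0.067  -1.9048 -2.0347]
expected [ 0.6654 -0.1303] fit [ 0.6648 -0.1302] 94.87539753775549 142.76527777777778 141.51111111111112 TCP in hook [-0.0752  0.0008]
bar_door pred [285.5048 151.2336] [234.4578 161.7594]
top [(0.74, array([260.3, 166.9]))]
side [(0.68, array([239. , 191.5]))]
bar_frame pred [283.8546 133.0071] [218.8683 160.9462]
top [(0.67, array([261.8, 159.6]))]
side [(0.84, array([226.1, 207.8]))]
brass 53 289.58490566037733 135 159
feeder frame [ 0.1119 -0.1177]
feeder frame [ 0.0393 -0.073 ]
steel 24
feeder frame [ 0.1445 -0.073 ]
feeder frame [ 0.0994 -0.0737]
```

Call:
send_rows(
  increments=[
    [[0.002, 0, -0.03], [0, 0, 0], 0.005],
    [[0.002, 0, -0.06], [0, 0, 0], 0.005],
    [[0.002, 0, -0.075], [0, 0, 0], 0.005],
    [[0.002, 0, -0.085], [0, 0, 0], 0.005],
    [[0.002, 0, -0.09], [0, 0, 0], 0.005],
    [[0.002, 0, -0.093], [0, 0, 0], 0.005],
    [[0.002, 0, -0.093], [0, 0, 0], 0.005],
    [[0.002, 0, -0.093], [0, 0, 0], 0.005],
  ],
)

```text
t: 50.12
eef_pos: [0.6745, -0.2051, 0.1936]
eef_rot: [179.9, 0.1, 93.9]
force: [0.4, -0.6, -1.7]
opening: 0.01
```

Call:
send_rows(
  increments=[
    [[-0.001, 0, -0.002], [0, 0, 0], 0.005],
    [[-0.001, 0, -0.004], [0, 0, 0], 0.005],
    [[-0.001, 0, -0.006], [0, 0, 0], 0.005],
    [[-0.001, 0, -0.007], [0, 0, 0], 0.005],
    [[-0.001, 0, -0.007], [0, 0, 0], 0.005],
    [[-0.001, 0, -0.007], [0, 0, 0], 0.005],
  ],
)

```text
t: 50.62
eef_pos: [0.6727, -0.2046, 0.1852]
eef_rot: [-180.0, -0.0, 93.9]
force: [0.3, -0.1, -1.7]
opening: 0.0103
```

```bash
python3 hk3.py h3; python3 - <<'E'
from h import *
t=snap('side');s=cv2.imread('pics/h3.png')
a=cv2.resize(s[120:195,255:330],None,fx=5,fy=5,interpolation=2);b=cv2.resize(t['frame'][130:205,200:280],None,fx=5,fy=5,interpolation=2)
cv2.imwrite('pics/pre.png',np.hstack([a,b]))
E
```

```text
[ 0.6727 -0.2046  0.1852] [-179.9901   -0.0064   93.884 ] 0.01026152114015974 [ 0.3315 -0.0736 -1.6815]
expected [ 0.6676 -0.1298] fit [ 0.6678 -0.1297] 94.3711511228159 138.57222222222222 106.71111111111111 TCP in hook [-0.0751  0.0009]
```

Call:
send_rows(
  increments=[
    [[0, 0.006, 0], [0, 0, 0], 0.005],
    [[-0.001, 0.012, 0], [0, 0, 0], 0.005],
    [[-0.001, 0.018, 0], [0, 0, 0], 0.005],
    [[-0.002, 0.024, 0], [0, 0, 0], 0.005],
    [[-0.002, 0.03, 0], [0, 0, 0], 0.005],
    [[-0.002, 0.036, 0], [0, 0, 0], 0.005],
    [[-0.003, 0.042, 0], [0, 0, 0], 0.005],
    [[-0.003, 0.048, 0], [0, 0, 0], 0.005],
    [[-0.004, 0.054, 0], [0, 0, 0], 0.005],
    [[-0.004, 0.06, 0], [0, 0, 0], 0.005],
    [[-0.004, 0.06, 0], [0, 0, 0], 0.005],
  ],
)

```text
t: 51.63
eef_pos: [0.6681, -0.1418, 0.1848]
eef_rot: [-179.9, -0.2, 94.0]
force: [-1.7, -0.9, -1.2]
opening: 0.0102
```

Call:
send_rows(
  increments=[
    [[0, 0.006, 0], [0, 0, 0], 0.005],
    [[-0.001, 0.012, 0], [0, 0, 0], 0.005],
    [[-0.001, 0.018, 0], [0, 0, 0], 0.005],
    [[-0.002, 0.023, 0], [0, 0, 0], 0.005],
    [[-0.002, 0.026, 0], [0, 0, 0], 0.005],
    [[-0.002, 0.026, 0], [0, 0, 0], 0.005],
    [[-0.002, 0.026, 0], [0, 0, 0], 0.005],
  ],
)

```text
t: 52.22
eef_pos: [0.6671, -0.1176, 0.1852]
eef_rot: [180.0, -0.0, 93.9]
force: [0.4, -0.3, -1.5]
opening: 0.0103
```

Call:
send_rows(
  increments=[
    [[0, 0.002, 0], [0, 0, 0], 0.005],
    [[0, 0.004, 0], [0, 0, 0], 0.005],
    [[0, 0.006, 0], [0, 0, 0], 0.005],
    [[0, 0.007, 0], [0, 0, 0], 0.005],
    [[0, 0.007, 0], [0, 0, 0], 0.005],
  ],
)

```text
t: 52.63
eef_pos: [0.6667, -0.1136, 0.1853]
eef_rot: [180.0, 0.2, 93.8]
force: [-0.3, -2.0, -2.0]
opening: 0.0104
```

Call:
send_rows(
  increments=[
    [[0, -0.004, 0], [0, 0, 0], 0.005],
    [[0, -0.004, -0.001], [0, 0, 0], 0.005],
    [[0, -0.004, -0.001], [0, 0, 0], 0.02],
    [[0, -0.004, -0.001], [0, 0, 0], 0.035],
    [[0, -0.004, -0.001], [0, 0, 0], 0.04],
    [[0, -0.004, -0.001], [0, 0, 0], 0.04],
    [[0, -0.004, 0.01], [0, 0, 0], 0.04],
    [[0, -0.004, 0.04], [0, 0, 0], 0.04],
    [[0, -0.004, 0.08], [0, 0, 0], 0.04],
    [[0, -0.024, 0.11], [0, 0, 0], 0.04],
    [[0, -0.06, 0.11], [0, 0, 0], 0.04],
    [[-0.02, -0.1, 0.11], [0, 0, 0], 0.04],
  ],
)

```text
t: 53.63
eef_pos: [0.6524, -0.2071, 0.2985]
eef_rot: [179.5, 0.1, 94.3]
force: [1.0, -0.3, -1.1]
opening: 0.0398
```

Call:
send_rows(
  increments=[
    [[-0.03, -0.03, 0], [0, 0, 0], 0.04],
    [[-0.06, -0.06, 0], [0, 0, 0], 0.04],
    [[-0.09, -0.09, 0], [0, 0, 0], 0.04],
    [[-0.12, -0.12, 0], [0, 0, 0], 0.04],
    [[-0.15, -0.15, 0], [0, 0, 0], 0.04],
    [[-0.18, -0.16, 0], [0, 0, 0], 0.04],
    [[-0.18, -0.16, 0], [0, 0, 0], 0.04],
  ],
)

```text
t: 54.22
eef_pos: [0.4586, -0.3761, 0.2974]
eef_rot: [-179.7, 0.3, 93.0]
force: [-1.8, -0.3, -0.3]
opening: 0.0401
```

```bash
python3 - <<'E'
from h import *
t=snap('side');s=snap('top'); print(robot.get_obs()['eef_pos'])
a=cv2.resize(s['frame'][118:188,230:320],None,fx=4.8,fy=4.8,interpolation=2);b=cv2.resize(t['frame'][138:208,200:275],None,fx=4.8,fy=4.8,interpolation=2)
cv2.imwrite('pics/fin.png',np.hstack([a,b]))
cv2.imwrite('pics/fin_top.png',s['frame']);cv2.imwrite('pics/fin_side.png',t['frame'])
E
```

```text
[ 0.46666131 -0.37037521  0.2968669 ]
```

View pics/fin.png

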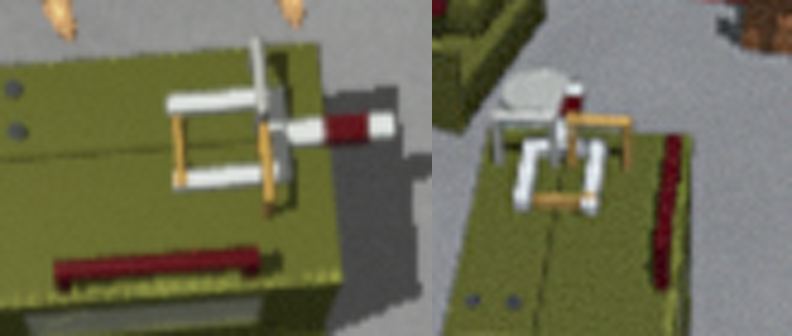

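```bash
python3 -c "
from cell import robot
o=robot.get_obs();print(o['t'],o['force']);print(robot.finish_job())"
```

```text
54.3167 [-0.19196229  0.91172264 -0.00278167]
the job is handed in; nothing more can be done
None
```

The job is done and handed in at about 54 s of the 210 s allowed. I opened the door to about 1.05 rad and dropped all four oak pegs on the bench through the funnel. I then shut the door until it met a firm stop (18 N), pushed the snap hook over both eye bars and let go of it.

**Last picture:** it shows the door shut, the gate straight across behind both bars, the hook lying flat, and the arm clear of everything. I did not measure the gate angle.

**Checks that disagreed:**
- **Tilted peg:** the last peg I could see in the well was leaning, not lying flat. I estimated its ends at about 0.07 m and 0.14 m high. That puts its centre near 0.105 m, under the 0.145 m limit, and clear of the hood. I left it that way, and only the top of the stack was visible, so the lower pegs are unconfirmed.
- **Height offset:** the fingertips stood about 33 mm higher than the reported TCP height implies. I missed the handle once and the first peg twice before correcting for it; on the second miss the closed fingers pressed down with about 22 N.
- **Door closing:** wrist force reached about 40 N for a moment while shutting the door, then dropped after I adjusted the path. That is well under the 120 N wrist limit.

I kept clear of the other items on the bench and saw no sign that any had moved, but I did not measure them again at the end.

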